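# Hang the fork bracket on the lockable slotted upright

### The job

Hang the fork bracket (the one whose plate has an open notch, not the plain shelf) on the slotted upright so that glassware can be hung from it. Slide the safety catch on the upright's head fully aside, press the release button it uncovers right down to open the slots, then hook both of the bracket's claws into the two slots and press the bracket down until it is fully home and the spring pins have popped out over its back plate. Let go of it, and leave the other bracket and everything else on the bench where it is.

Things in the scene. Friction and masses are not known exactly. Their poses are not given: they have to be found in the camera images.
- upright: fixed slotted upright: aluminium column 56 mm wide, 46 deep, on a grey base plate (x -40..75, y +-70, z 0..12 mm). Origin on the worktop under the middle of the column's front face; x points into the column, y along the face to the left, z up. Hollow behind its 5 mm front wall (to x 43 mm). Head bar on top: x -5..51, y -34..92, z 158..166 mm. Yaw within 0.3 rad of facing the robot
- lower_slot (a point): centre of the lower slot's mouth in the face: y 0, z 86 mm of the upright. Slot 14 mm wide, 32 mm high (z 70..102). A dark gate plate just behind the wall closes both slots until the release button has been pressed
- upper_slot (a point): centre of the upper slot's mouth: same slot, 44 mm higher (z 114..146 mm)
- seat (a point): where the fork bracket's origin lies when it is hooked, fully down and flush with the face: 75 mm in front of the face, y = 0, 50 mm over the worktop, in the upright's axes
- safety_catch (a joint): slide of the safety catch, a steel cover plate 49x44x4 mm (top at z 180 mm) over the button, between two 3 mm guide rails 50 mm apart with tops at z 180 mm. Moves along the upright's +y: 0 shut, 0.056 m fully open; starts at 0 to 0.006. Friction about 1.5 N, stays where left. The button is well clear from 0.045 m on
- catch_tab (a point): middle of the top of the catch's upright steel tab: 24 mm along the upright's x, 8 mm thick along its y, 18 mm high, z 180..198 mm over the worktop, x 23 mm of the upright; moves with the catch. It is the highest point of the upright
- release_button (a joint): travel of the release button: 0 up, 0.007 m fully down. Needs about 4 N, has no spring and stays down. It moves the gate plate sideways out of the slots, 2.5 mm per mm
- button_top (a point): middle of the top of the black round release button, 22 mm wide, 174 mm over the worktop when up, 2 mm under the catch; at x 23, y 0 mm of the upright; moves with the button
- lock_pins (a joint): two spring pins, 8 mm wide, that stand 4.5 mm out of the upright's face at y +-13.5, z 136 mm: 0 out, to 0.0065 m as pushed in (2 N to start, 4 N when flush). The bracket's back plate pushes them in as it comes up flush; once it is fully down they spring out 2 mm above its top edge and stop it from lifting
- fork_bracket: loose steel bracket, about 0.25 kg, standing on its bottom plate (x +-75, y +-40, 5 mm thick; notch 36 mm wide from the front end x -75 to x -25). Origin on the underside below the grip; x points to the claws, z up. Upright web to grip: 10 mm thick at y 0, x -22..70, z 5..50 mm. Back plate x 69..75, 36 mm wide, 80 high. Starts with claws away from the robot, yaw within 0.8 rad
- lower_claw (a point): root of the lower claw, at the back plate's rear face: x 75, y 0, z 25 mm of the bracket. Claw 8 mm wide: shank x 75..88, z 20..30 mm, ending in a hook (x 82..88) that hangs 12 mm below the shank. To enter the slots the bracket must be 12 to 22 mm above its seat (17 is the middle); pushed flush, it then goes down until the shanks rest on the slots' lower edges
- upper_claw (a point): root of the upper claw, the same shape 44 mm higher: shank z 64..74 mm
- shelf_bracket: the other bracket, to be left alone: same back plate, claws and web as the fork bracket and the same axes and origin, but its bottom plate is a plain full rectangle without a notch
- reagent_small_4: white bottle with red cap, 44 mm wide, 88 mm high, bystander; origin at its base
- reagent_small_2: white bottle with red cap, 44 mm wide, 74 mm high, bystander; origin at its base
- glass_jar: clear jar, 68 mm wide, 103 mm high, bystander; origin at its base
- wash_bottle: white squeeze bottle with blue cap and bent spout, 66x97 mm, 173 mm high, bystander; origin at its base
- petri_dish_2: round clear dish 88 mm wide, 16 mm high, bystander; origin at its base
- lab_timer: white timer 64x62x20 mm, bystander; origin at its base

How it is judged:
By the outcome, as a careful person would: the job done as asked, in the order asked, and still so for the second after the job is handed in, with the robot touching nothing.
It also fails if it takes over 61 s, if anything falls off the work surface, if the arm or the gripper's body presses on something with over 40 N, if the wrist force passes 120 N, or if a joint passes its speed limit or range.

### The arm

A 6-joint arm with a two-finger parallel gripper is mounted at the origin on a cart in front of the work surface, level with it; the furniture and walls round the work are solid. World frame = base frame: x ahead of the robot, y to its left, z up, the work surface at z = 0. Lengths are in mm, angles in rad, forces in N, time in s.
With the tool pointing down it reaches from about 350 to 975 mm from the base axis. Payload 7.1 kg.
Tool frame: the origin (TCP) lies at the very end of the fingers, on their centre line; the grasp point (between the pads) lies 19 mm behind it; z points along the fingers, y is the direction in which the jaws open and shut (so a half turn about z gives the same grasp; the last joint's range is limited). The gripper opens to 88 mm and grips with 3 to 60 N. Pads are 20 mm wide; open, the fingers measure 115 mm over their backs; the gripper's body (75 mm by 178 mm) begins 61 mm behind the grasp point.
Start: joints at [1.123, 0.423, 1.63, -0, 1.089, -0.019], TCP at [259.83, 568.413, 201.475] pointing down, gripper open.
Joint ranges: [-3, 3], [-0.9, 2.11], [0.09, 2.58], [-1.31, 4.45], [0.11, 2.69], [-2.54, 2.54]. Speed limits (rad/s): [2.39, 2.39, 3.01, 3.14, 3.14, 3.14].

### API

Orientations are given as a rotation vector (axis times angle).
In Python, from workcell import monitor, vision, order, find_in, regions_of, place_of gives the robot as it stands. The module is installed in compiled form; this text tells all that it offers.
- The arm moves only by the tool carry_out, never from a script. Its argument "targets" is a list of rows, each a list of 3 entries, a list of its own where there are three numbers: the turn, a rotation vector about the world's x, y, z in degrees, then the shift along the world's x, y, z in mm, then the finger opening in mm, from 0 to 87.8. In form: [[[rx, ry, rz], [x, y, z], hand], ...]. A call has 1 to 10 rows; each row is the pose to reach, as a shift and turn from the pose commanded when the call began; what a row does not reach only later rows make up. A row lasts 1/12 s, in which the tool goes at most 41.7 mm and 7.16 degrees, less where a joint would pass 70% of its speed; a pose out of reach is approached as far as the arm can. A call with a gripper value outside its range is refused whole. The fingers move at their own pace and stop on an object; the grip force is fixed at half the most. Time passes only in rows, so rows that repeat a pose let the fingers close. It gives the time, the measured TCP pose, the force and the opening at its end, in the units of the state.
- monitor.get_obs(): the state, without advancing time (a new reading comes with each control period).
- vision.get_image(name): name is "scene" or "side" or "wrist"; returns the picture (420x560x3 uint8, red, green, blue); there is no depth.
- vision.camera_model(name): a dict with "K" (3x3 intrinsics, pixels), "rvec" (rotation vector, rad) and "tvec" (3), from world to camera coordinates, as OpenCV has them. Camera axes: x right, y down, z forward; pixel columns grow to the right and rows downward; lengths in mm; the calibration is good to about 2 mm. A picture is of the moment at which its call begins: read the wrist's pose just before it. camera_model takes no time and is no camera call; for the wrist camera it gives the pose at the moment of the call.
- order.close_job(): hands the job in, once; it reports no verdict.
Trained networks look in the newest picture that a camera, given by its name, has taken for a name from the list of things; names that differ only in an ending like _2 or _b are one class to them, and where a whole thing is asked for, a point or a joint stands for the part that bears it (a point fixed in the world has none). Each returns a list of dicts, best first, with "confidence" (0 to 1); they miss things now and then, are a little off and sometimes report something else, mostly with a low value. They report only what shows in the picture. A call takes as long as a camera call.
- find_in(query, camera): "point" ([x, y, z] in mm, in the coordinates of the camera as it stood for that picture, good to about 4 mm: the middle of the surface that is visible of it).
- regions_of(query, camera): "mask" (420x560 bool, what is visible of it).
- place_of(query, camera): "point" ([x, y, z] in mm, in the coordinates of the camera as it stood for that picture, good to about 4 mm: a listed point, or the origin of a listed thing).
The state is a dict: "t": time; "qpos": joint angles; "qvel": joint speeds; "joint_torque": joint torques, N m; "ee_pos": TCP position; "orientation": TCP orientation; "ft_force": force on the tool from outside, world axes, zero at the start; "moment": the same for the moment, N m; "width": finger opening in mm.
Only numpy, scipy, OpenCV 4.12 (cv2) and the standard library are available. Lean on these libraries where they do the work, as an engineer would, in place of code of your own. Each camera call takes 0.05 s, during which the arm holds its last target.

## Working session

There is one attempt and no reset: what is moved stays moved. The work goes in short steps, Python scripts to look and compute and a tool call to move; the robot and the scene stay as the last step left them, time stands still between calls to the robot, and variables do not carry over. Pictures are saved under pics/ and viewed, and the job is handed in when it is done.

Besides the shell and the picture viewer there is one more tool, called after "Emit:" as a command line: name --argument value ..., lists and objects as JSON in quotes. carry_out: Moves the arm, as the interface text tells. Its arguments: {"type":"object","properties":{"targets":{"type":"array","items":{"type":"array"}}},"required":["targets"]}

```bash
mkdir -p pics
cat > h.py <<'E'
import numpy as np,cv2
from workcell import monitor, vision, order, find_in, regions_of, place_of
def cam(n):
    m=vision.camera_model(n);R=cv2.Rodrigues(np.array(m["rvec"],float))[0];return np.array(m["K"],float),R,np.array(m["tvec"],float).ravel()
def toW(p,c): K,R,t=c; return R.T@(np.array(p)-t)
def proj(P,c): K,R,t=c; q=K@(R@np.array(P,float)+t); return q[:2]/q[2]
def ray_z(uv,z,c):
    K,R,t=c; o=-R.T@t; d=R.T@np.linalg.inv(K)@np.array([uv[0],uv[1],1.]); return o+d*(z-o[2])/d[2]
def shot(n,f):
    im=vision.get_image(n); cv2.imwrite('pics/'+f,im[:,:,::-1]); return im
E
python3 - <<'E'
from h import *
np.set_printoptions(precision=1,suppress=True)
o=monitor.get_obs();print(o)
for n in ["scene","side","wrist"]:
    shot(n,n+'0.png');c=cam(n);print(n,-c[1].T@c[2])
    if n=="wrist":continue
    for q in ["upright","lower_slot","upper_slot","seat","catch_tab","button_top","fork_bracket","lower_claw","upper_claw","shelf_bracket","reagent_small_4","glass_jar","wash_bottle","petri_dish_2","lab_timer"]:
        print(q,[(toW(d["point"],c),round(d["confidence"],2)) for d in place_of(q,n)][:3])
print(monitor.get_obs()["t"])
E
```

```text
{'t': 0.0, 'qpos': array([ 1.1,  0.4,  1.6, -0. ,  1.1, -0. ]), 'qvel': array([-0., -0., -0., -0., -0., -0.]), 'joint_torque': array([ -0. , -54.5, -27.4,   0.1,   0. ,  -0. ]), 'ee_pos': array([259.6, 567.9, 200.7]), 'orientation': array([-0.7, -3.1,  0. ]), 'ft_force': array([0.5, 0.9, 1. ]), 'moment': array([ 0.1,  0.1, -0. ]), 'width': 88.01060270908549}
scene [-307.9 -624.6  790. ]
upright [(array([615.1,  28.5,   0.4]), 0.9)]
lower_slot [(array([613.6,  29.4,  88.4]), 0.79), (array([ 522.9, -365.9,   27.2]), 0.63)]
upper_slot [(array([616.8,  31. , 129.8]), 0.55), (array([ 519.4, -363.1,   26.3]), 0.26)]
seat [(array([537.5,  21.8,  47.1]), 0.78)]
catch_tab []
button_top [(array([431.2,  70.1,   0.7]), 0.74), (array([537.5,  20.3,  47.8]), 0.53)]
fork_bracket [(array([ 444.7, -340.3,    0.2]), 0.94), (array([613.7,  31.1,  89.1]), 0.17)]
lower_claw [(array([ 519.2, -364.2,   26.4]), 0.7), (array([670.8, 364.4,  -1.8]), 0.54)]
upper_claw [(array([ 518.8, -365.3,   66.6]), 0.56), (array([ 520. , -362.3,   27.1]), 0.55)]
shelf_bracket [(array([454.7, 297.1,  -0.2]), 0.78), (array(
[... 739 characters left out ...]
,  39. , 200.6]), 0.45)]
button_top []
fork_bracket [(array([ 444.4, -338.6,    0.7]), 0.74)]
lower_claw [(array([ 516.6, -362. ,   26.6]), 0.56)]
upper_claw [(array([ 518.6, -364. ,   70.2]), 0.9)]
shelf_bracket [(array([453.9, 297.3,  -1.8]), 0.84)]
reagent_small_4 [(array([ 659.3, -184.8,   -1.8]), 0.63), (array([667.9, 223.6,   1.5]), 0.57), (array([ 514.2, -364.4,   27.5]), 0.36)]
glass_jar [(array([ 658.1, -306.5,   -1. ]), 0.91), (array([612.6,  30.6,   2.3]), 0.22)]
wash_bottle [(array([670.5, 364.7,  -3.2]), 0.93)]
petri_dish_2 [(array([430.8,  65.7,  -2.1]), 0.8)]
lab_timer [(array([ 659.3, -303.6,   -3.8]), 0.7), (array([444.7, -73.1,  -1.9]), 0.55)]
wrist [199.6 596.  383.8]
1.65
```

View pics/scene0.png

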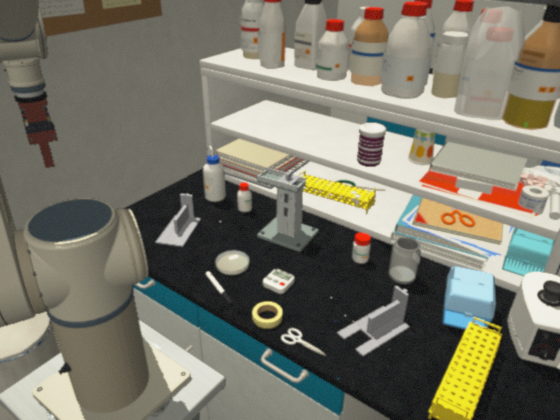

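View pics/side0.png

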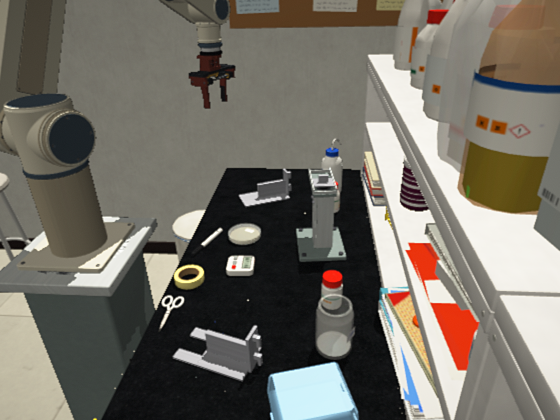

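View pics/wrist0.png

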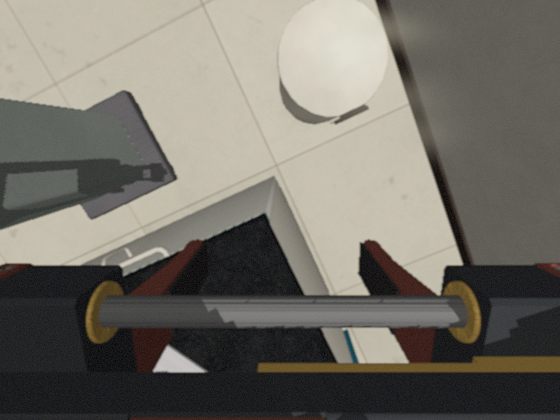

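Run:
```python
import cv2
s=cv2.imread('pics/scene0.png');d=cv2.imread('pics/side0.png')
def crop(im,x,y,w,h,k,f):cv2.imwrite('pics/'+f,cv2.resize(im[y:y+h,x:x+w],None,fx=k,fy=k,interpolation=cv2.INTER_CUBIC))
crop(s,250,160,75,95,6,'c1.png');crop(d,285,155,70,110,5,'c2.png')
crop(s,330,280,90,80,7,'c3.png');crop(d,165,315,105,70,7,'c4.png')
from h import *
for n in ["scene","side"]:print(cam(n)[0][0,0])
```

```text
480.8993534248215
427.0329234037302
```

View pics/c1.png

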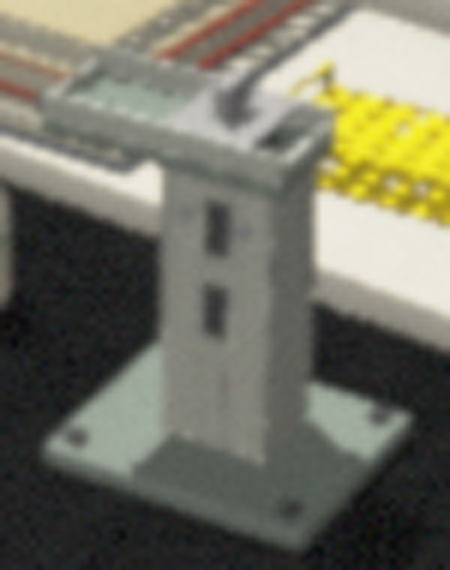

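View pics/c2.png

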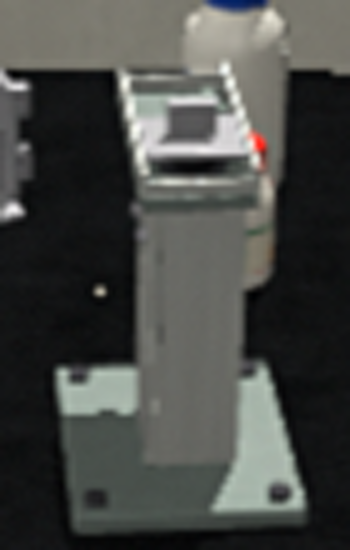

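View pics/c3.png

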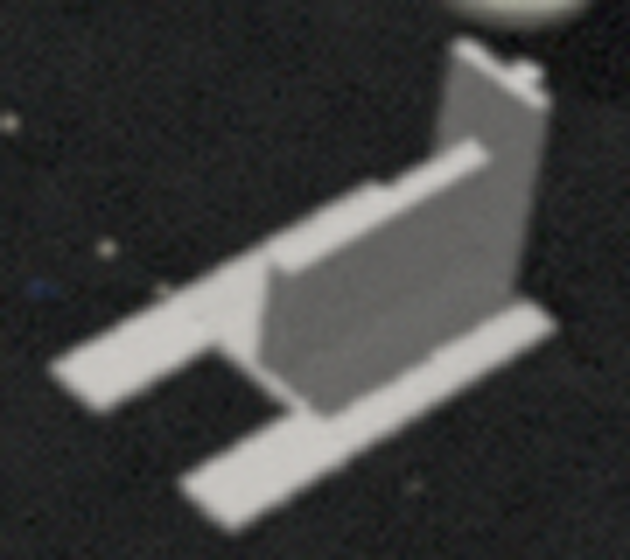

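View pics/c4.png

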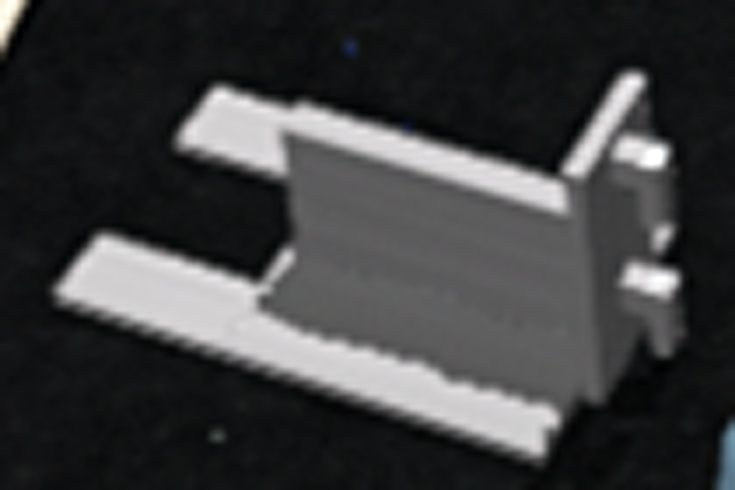

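```bash
cat > fit.py <<'E'
from h import *
from scipy.optimize import least_squares
S=cam("scene");D=cam("side")
def fit(obs,x0):
    def pt(p,P): c,s=np.cos(p[2]),np.sin(p[2]); return [p[0]+c*P[0]-s*P[1],p[1]+s*P[0]+c*P[1],P[2]]
    def f(p): return np.concatenate([proj(pt(p,P),c)-uv for c,uv,P in obs])
    r=least_squares(f,x0,loss='soft_l1'); res=f(r.x).reshape(-1,2)
    for (c,uv,P),e in zip(obs,res): print('S' if c is S else 'D',P,e.round(1))
    print(r.x.round(3)); return r.x
s=lambda u,v,*P:(S,np.array([250+u/6-.4,160+v/6-.4]),P)
d=lambda u,v,*P:(D,np.array([285+u/5-.4,155+v/5-.4]),P)
u=[s(42,455,-40,70,12),s(300,535,-40,-70,12),s(412,412,75,-70,12),s(42,93,-5,92,180),s(285,165,-5,-34,180),s(330,120,51,-34,180),s(214,311,0,0,86),s(217,230,0,0,130),
d(55,370,-40,70,12),d(72,520,-40,-70,12),d(305,512,75,-70,12),d(265,365,75,70,12),d(120,70,-5,92,180),d(228,68,51,92,180),d(143,462,0,-28,12),d(232,465,46,-28,12)]
fit(u,[614,30,.1])
s=lambda u,v,*P:(S,np.array([330+u/7-.4,280+v/7-.4]),P)
d=lambda u,v,*P:(D,np.array([165+u/7-.4,315+v/7-.4]),P)
u=[s(50,370,-75,40,5),s(100,410,-75,18,5),s(178,483,-75,-18,5),s(232,530,-75,-40,5),s(555,325,75,-40,5),s(275,250,-22,5,50),s(290,270,-22,-5,50),s(455,42,69,18,80),s(545,105,69,-18,80),
d(215,88,-75,40,5),d(178,145,-75,18,5),d(100,235,-75,-18,5),d(55,293,-75,-40,5),d(285,130,-22,-5,50),d(570,175,69,-18,80)]
fit(u,[444,-339,-.31])
E
python3 fit.py
```

```text
S (-40, 70, 12) [ 0.2 -1.4]
S (-40, -70, 12) [0.4 0.7]
S (75, -70, 12) [0.7 1.1]
S (-5, 92, 180) [-0.3 -0.2]
S (-5, -34, 180) [-0.6 -0.4]
S (51, -34, 180) [ 1.9 -1.4]
S (0, 0, 86) [0.3 1.2]
S (0, 0, 130) [0.1 0.9]
D (-40, 70, 12) [-0.1 -0.6]
D (-40, -70, 12) [-0.6 -0.5]
D (75, -70, 12) [ 0.  -0.4]
D (75, 70, 12) [ 0.2 -1. ]
D (-5, 92, 180) [-0.5 -1.1]
D (51, 92, 180) [-0.4 -1.4]
D (0, -28, 12) [0.1 0.8]
D (46, -28, 12) [ 0.6 -0.3]
[6.13822e+02 2.84840e+01 1.04000e-01]
S (-75, 40, 5) [ 0.7 -0.6]
S (-75, 18, 5) [ 0.4 -0.2]
S (-75, -18, 5) [ 0.8 -0.3]
S (-75, -40, 5) [ 0.5 -0.4]
S (75, -40, 5) [ 2.2 -1.4]
S (-22, 5, 50) [-0.7  0.8]
S (-22, -5, 50) [0.5 0.7]
S (69, 18, 80) [-0.2  0.6]
S (69, -18, 80) [-0.7  0.4]
D (-75, 40, 5) [ 0.4 -0.3]
D (-75, 18, 5) [-0.4 -0.7]
D (-75, -18, 5) [ 0.4 -0.3]
D (-75, -40, 5) [0. 0.]
D (-22, -5, 50) [-0.7 -0.4]
D (69, -18, 80) [-0.7 -0.7]
[ 4.47376e+02 -3.39650e+02 -2.97000e-01]
```

Run:
```python
from h import *
D=cam("side");S=cam("scene")
print(ray_z((376,200),0,D),ray_z((384,290),0,D))
for z in (0,20,40): print(z,ray_z((330,218),z,S),ray_z((390,245),z,S))
# top shelf edge: find z so that x matches
for z in (150,200,250,300,350): print(z,ray_z((368,62),z,D),ray_z((368,128),z,D),ray_z((210,70),z,S),ray_z((212,122),z,S))
o=monitor.get_obs();R=cv2.Rodrigues(np.array(o["orientation"]))[0];print(R, np.degrees(np.arctan2(R[1,1],R[0,1])))
```

```text
[804.55040697 288.53214724   0.        ] [ 775.36095952 -139.42647133    0.        ]
0 [784.3185062  -17.29406896   0.        ] [ 767.00880072 -224.82143459    0.        ]
20 [756.66682646 -32.67072545  20.        ] [ 739.79536488 -234.9439518    20.        ]
40 [729.01514671 -48.04738195  40.        ] [ 712.58192904 -245.06646902   40.        ]
150 [ 905.34423913 1750.05144386  150.        ] [791.9769251  530.79489218 150.        ] [1352.95204614 1014.95503392  150.        ] [866.2767813  540.87142223 150.        ]
200 [ 875.668593   1469.39713761  200.        ] [774.32879258 379.49554946 200.        ] [1223.19217957  886.85323331  200.        ] [774.54093827 449.8098571  200.        ]
250 [ 845.99294687 1188.74283137  250.        ] [756.68066006 228.19620674 250.        ] [1093.432313   758.7514327  250.       ] [682.80509524 358.74829197 250.        ]
300 [816.31730074 908.08852513 300.        ] [739.03252755  76.89686401 300.        ] [963.67244642 630.64963208 300.        ] [591.06925221 267.68672684 300.        ]
350 [786.64165461 627.43421888 350.        ] [721.38439503 -74.40247871 350.        ] [833.91257985 502.54783147 350.        ] [499.33340917 176.62516171 350.        ]
[[-9.09452752e-01  4.15807276e-01  9.92716196e-06]
 [ 4.15807276e-01  9.09452752e-01  1.07920234e-05]
 [-4.54088290e-06  1.39426216e-05 -1.00000000e+00]] 65.42983518401458
```

Emit:
carry_out --targets '[[[0,0,3],[20,-30,10],0],[[0,0,6],[40,-60,20],0],[[0,0,9],[62,-92,30],0],[[0,0,12],[84,-125,40],0],[[0,0,15],[106,-158,40],0],[[0,0,18],[128,-191,40],0],[[0,0,21],[150,-224,40],0],[[0,0,24],[173,-257,40],0],[[0,0,27],[195,-290,40],0],[[0,0,30.5],[217,-323,40],0]]'

```text
t: 2.48
ee_pos: [477.6, 243.7, 241.8]
orientation: [-0.167, 3.137, 0.0]
ft_force: [0.6, 0.0, -0.7]
width: 24.5
```

Emit:
carry_out --targets '[[[0,0,0],[23,-35,0],0],[[0,0,0],[47,-69,0],0],[[0,0,0],[70,-104,0],0],[[0,0,0],[93,-138,0],0],[[0,0,0],[116,-173,0],0],[[0,0,0],[140,-208,0],0],[[0,0,0],[163,-243,0],0],[[0,0,0],[163,-243,0],0]]'

```text
t: 3.15
ee_pos: [643.2, -3.4, 241.5]
orientation: [-0.155, 3.135, -0.003]
ft_force: [-0.0, 0.2, -0.1]
width: 0.6
```

Run:
```python
from h import *
for n,b in (("scene",(240,130,90,90)),("side",(285,110,90,90))):
    im=shot(n,n+'1.png')[:,:,::-1];x,y,w,h=b
    cv2.imwrite('pics/'+n+'1c.png',cv2.resize(im[y:y+h,x:x+w],None,fx=6,fy=6,interpolation=cv2.INTER_CUBIC))
print(monitor.get_obs()["ee_pos"])
```

```text
[640.12493228   0.93124889 240.9788112 ]
```

View pics/scene1c.png

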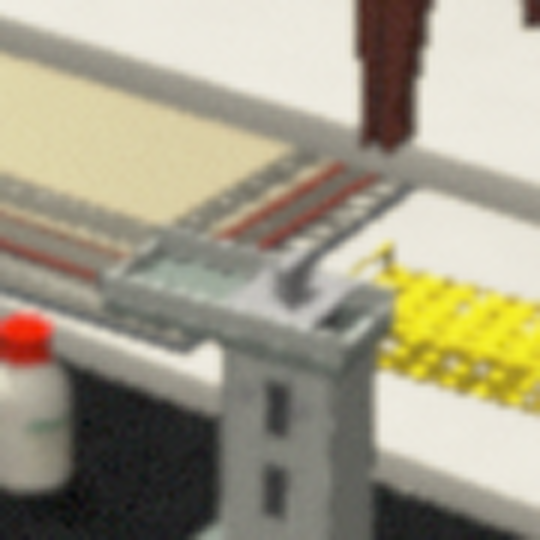

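View pics/side1c.png

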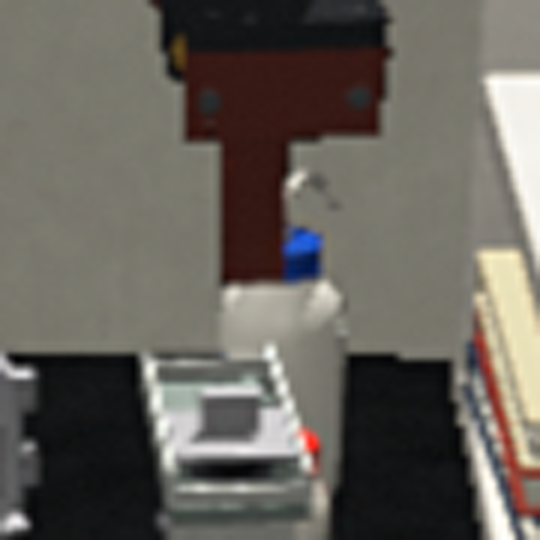

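Run:
```python
from h import *
D=cam("side");S=cam("scene")
print(proj((640,1,241),D),proj((640,1,241),S), "obs",327.2-.4,156.5,240+388/6-.4,130+145/6-.4)
c,s=np.cos(.104),np.sin(.104)
U=lambda x,y,z:(614+c*x-s*y,29.5+s*x+c*y,z)
for y in (0,5):
  print(y,proj(U(23,y,198),D),proj(U(23,y,198),S))
print(285+232/6-.4,110+390/6-.4, 240+297/6,130+255/6)
```

```text
[324.84475593 163.781748  ] [301.17224268 161.35360548] obs 326.8 156.5 304.2666666666667 153.76666666666665
0 [323.00399777 175.42948844] [290.42400933 173.14865575]
5 [322.78079154 174.55688095] [288.80442882 172.69573793]
323.2666666666667 174.6 289.5 172.5
```

Run:
```python
from h import *
D=cam("side");S=cam("scene")
P=[c[0]@np.c_[c[1],c[2]] for c in (D,S)]
X=cv2.triangulatePoints(P[0],P[1],np.array([[326.8],[156.5]]),np.array([[304.3],[153.8]]));print((X[:3]/X[3]).T)
o=monitor.get_obs();print(o["ee_pos"],o["width"],o["t"])
for n,b in (("scene",(240,100,90,90)),("side",(285,90,90,90))):
    im=shot(n,n+'2.png')[:,:,::-1];x,y,w,h=b
    cv2.imwrite('pics/'+n+'2c.png',cv2.resize(im[y:y+h,x:x+w],None,fx=6,fy=6,interpolation=cv2.INTER_NEAREST))
```

```text
[[644.02271525  -5.2060839  262.10510801]]
[640.12493228   0.93124889 240.9788112 ] 0.22942802184943006 3.25
```

View pics/side2c.png

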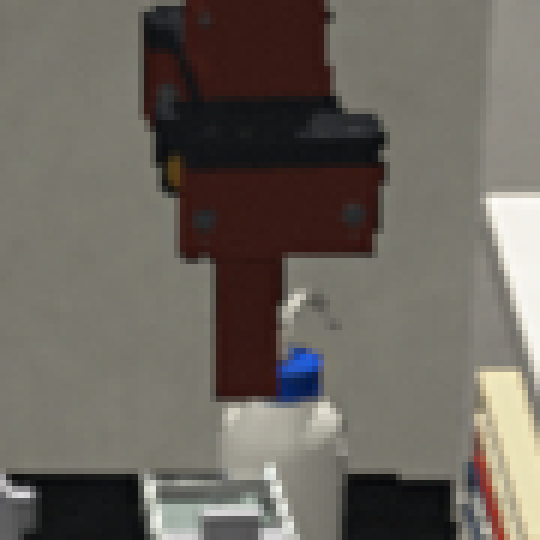

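View pics/scene2c.png

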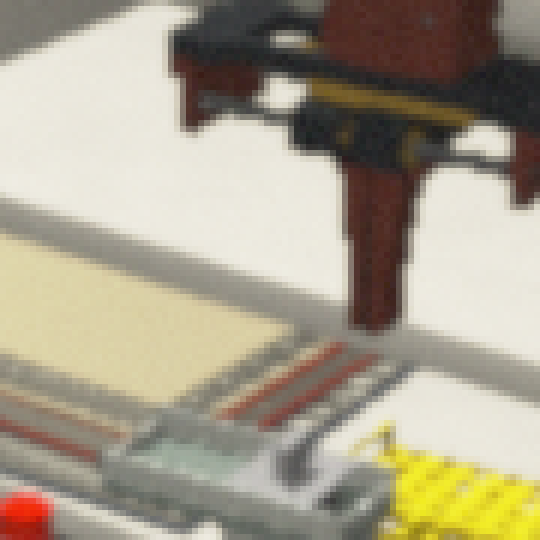

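Run:
```python
from h import *
D=cam("side");S=cam("scene")
for c in (D,S):
  for k in (-50,50): print(proj((259.8+k*.416,568.4+k*.909,201),c),proj((259.8+k*.416,568.4+k*.909,220),c))
W=cam("wrist"); 
for z in (241,260): print(proj((640.1,.9,z),W))
d=cv2.imread('pics/side0.png')[85:125,180:250];s=cv2.imread('pics/scene0.png')[110:180,10:80]
cv2.imwrite('pics/d0.png',cv2.resize(d,None,fx=8,fy=8,interpolation=cv2.INTER_NEAREST));cv2.imwrite('pics/s0.png',cv2.resize(s,None,fx=8,fy=8,interpolation=cv2.INTER_NEAREST))
shot("wrist","w1.png")
```

```text
[206.92310682 113.91121256] [206.32756726 108.47842872]
[224.08501221 106.64514879] [223.61990633 101.43784222]
[ 50.93744335 174.2039009 ] [ 49.21881349 167.73175446]
[ 46.41733951 159.53976968] [ 44.76138308 153.32126786]
[280.1368974  244.93873027]
[279.87146915 256.14815133]
```

View pics/d0.png

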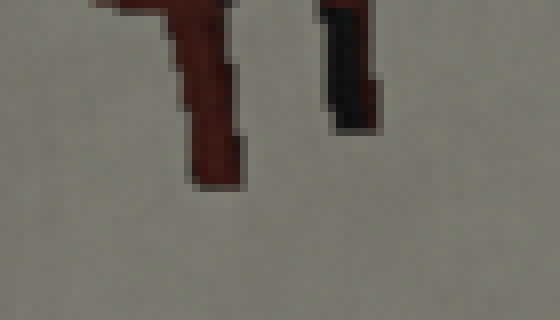

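View pics/s0.png

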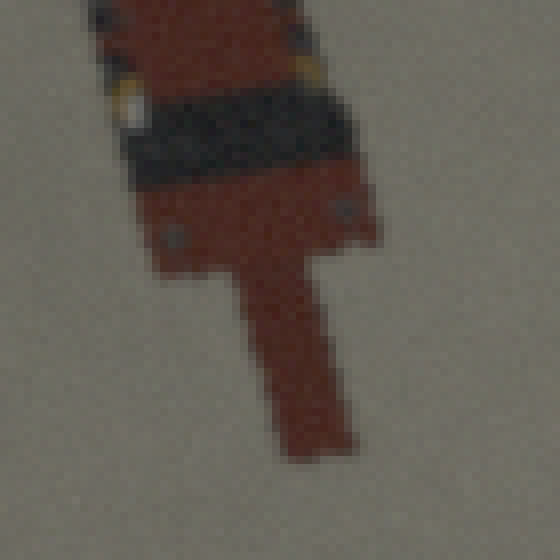

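View pics/w1.png

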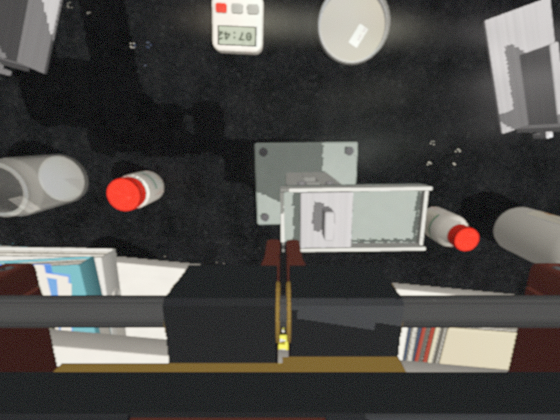

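Run:
```python
from h import *
W=cam("wrist");c,s=np.cos(.104),np.sin(.104)
print(W[0][0,0])
for z in (222,241,260):
  print(z,[proj((640.1-c*dx-s*dy,.9-s*dx+c*dy,z),W).round(0) for dx,dy in ((10,-13.5),(10,13.5),(-10,-13.5))])
U=lambda x,y,z:(614+c*x-s*y,29.5+s*x+c*y,z)
for n,P in dict(t0=(23,0,198),ta=(11,-4,198),tb=(35,4,198),b1=(-40,70,12),b2=(-40,-70,12),h1=(-5,92,180),h2=(51,92,180),h3=(-5,-34,180)).items(): print(n,proj(U(*P),W).round(1))
im=cv2.imread('pics/w1.png')[130:280,240:450]
cv2.imwrite('pics/w1c.png',cv2.resize(im,None,fx=3.8,fy=3.8,interpolation=cv2.INTER_CUBIC))
```

```text
298.41995984727754
222 [array([260., 222.]), array([299., 222.]), array([261., 249.])]
241 [array([258., 230.]), array([300., 230.]), array([259., 259.])]
260 [array([256., 240.]), array([302., 240.]), array([256., 272.])]
t0 [319.5 226. ]
ta [314.8 211.3]
tb [324.  240.5]
b1 [356.6 141.4]
b2 [252.1 141.4]
h1 [429.6 187.3]
h2 [421.7 251.1]
h3 [276.6 187.2]
```

View pics/w1c.png

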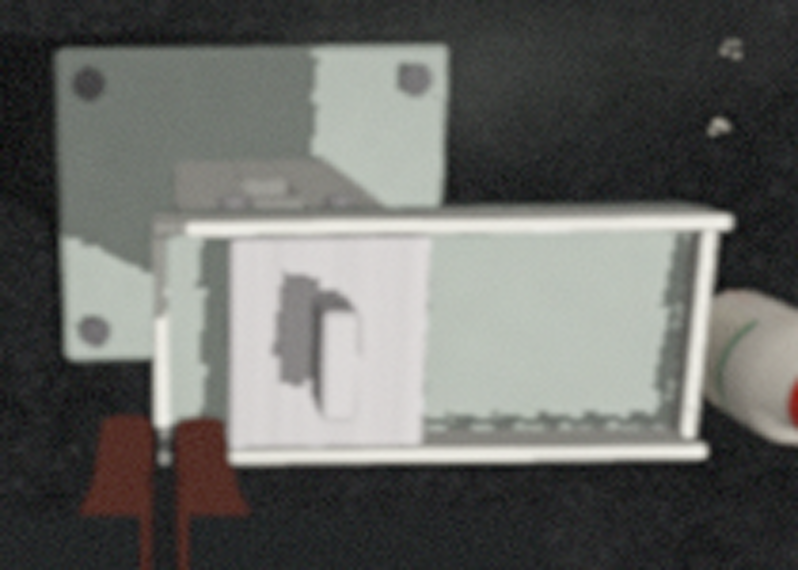

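Emit:
carry_out --targets '[[[0,0,0],[0,0,-30],0],[[0,0,0],[0,0,-57],0],[[0,0,0],[-1,10,-57],0],[[0,0,0],[-2,20,-57],0],[[0,0,0],[-3,30,-57],0],[[0,0,0],[-4,36,-57],0],[[0,0,0],[-4,36,-57],0]]'

```text
t: 3.98
ee_pos: [636.5, 40.7, 186.3]
orientation: [-0.166, 3.135, 0.0]
ft_force: [-0.8, -0.1, 0.3]
width: 0.4
```

```bash
cat > look.py <<'E'
import sys
from h import *
np.set_printoptions(precision=2,suppress=True)
n,f=sys.argv[1:3];b=list(map(int,sys.argv[3:7])) if len(sys.argv)>3 else (0,0,560,420)
o=monitor.get_obs();print(o["t"],o["ee_pos"],o["orientation"],o["ft_force"],o["width"])
im=shot(n,f+'_f.png')[:,:,::-1];x,y,w,h=b;k=min(800/w,600/h)
cv2.imwrite('pics/'+f+'.png',cv2.resize(im[y:y+h,x:x+w],None,fx=k,fy=k,interpolation=cv2.INTER_CUBIC));print("scale",k)
E
python3 look.py wrist w2 200 100 280 210
```

```text
3.9833 [636.49  40.66 186.34] [-0.17  3.13  0.  ] [-0.82 -0.11  0.27] 0.3629984204395674
scale 2.857142857142857
```

View pics/w2.png

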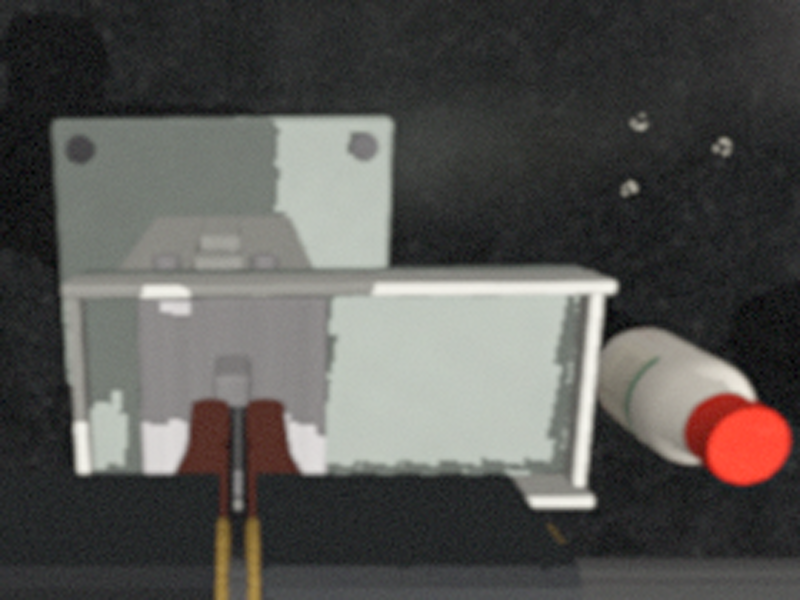

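Emit:
carry_out --targets '[[[0,0,0],[2,-17,0],0],[[0,0,0],[4,-34,0],0],[[0,0,0],[4,-34,-8],0],[[0,0,0],[4,-34,-17.5],0],[[0,0,0],[4,-34,-17.5],0],[[0,0,0],[3,-22,-17.5],0],[[0,0,0],[2,-12,-17.5],0],[[0,0,0],[0,0,-17.5],0],[[0,0,0],[-1,12,-17.5],0],[[0,0,0],[-2.5,24,-17.5],0]]'

```text
t: 4.87
ee_pos: [633.0, 64.1, 167.1]
orientation: [-0.164, 3.137, -0.0]
ft_force: [1.2, -3.2, -1.3]
width: 0.7
```

Emit:
carry_out --targets '[[[0,0,0],[-0.8,8,0],0],[[0,0,0],[-1.2,12,0],0],[[0,0,0],[-1.2,12,0],0]]'

```text
t: 5.12
ee_pos: [631.9, 75.9, 167.1]
orientation: [-0.165, 3.137, 0.001]
ft_force: [-0.2, -0.1, -0.6]
width: 0.8
```

```bash
python3 look.py wrist w3 200 100 280 210
```

```text
5.1167 [631.95  75.93 167.09] [-0.16  3.14  0.  ] [-0.2  -0.11 -0.59] 0.8007549515822866
scale 2.857142857142857
```

View pics/w3.png

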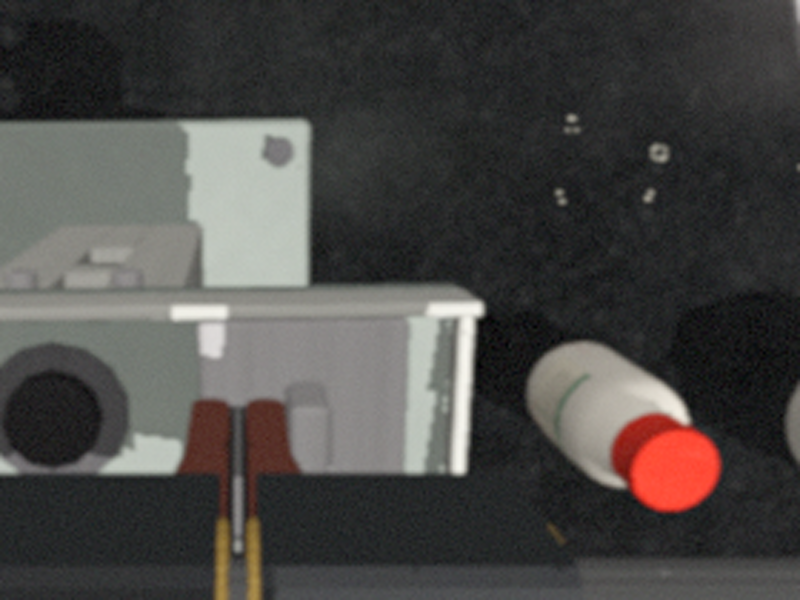

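Emit:
carry_out --targets '[[[0,0,0],[-0.2,2,0],0],[[0,0,0],[-0.4,4,0],0],[[0,0,0],[-0.4,4,0],0]]'

```text
t: 5.42
ee_pos: [632.1, 77.3, 167.2]
orientation: [-0.162, 3.137, -0.003]
ft_force: [0.5, -4.3, 0.8]
width: 0.2
```

```bash
python3 look.py wrist w4 200 100 280 210
```

```text
5.4167 [632.07  77.31 167.17] [-0.16  3.14 -0.  ] [ 0.5  -4.32  0.81] 0.24276290183215535
scale 2.857142857142857
```

View pics/w4.png

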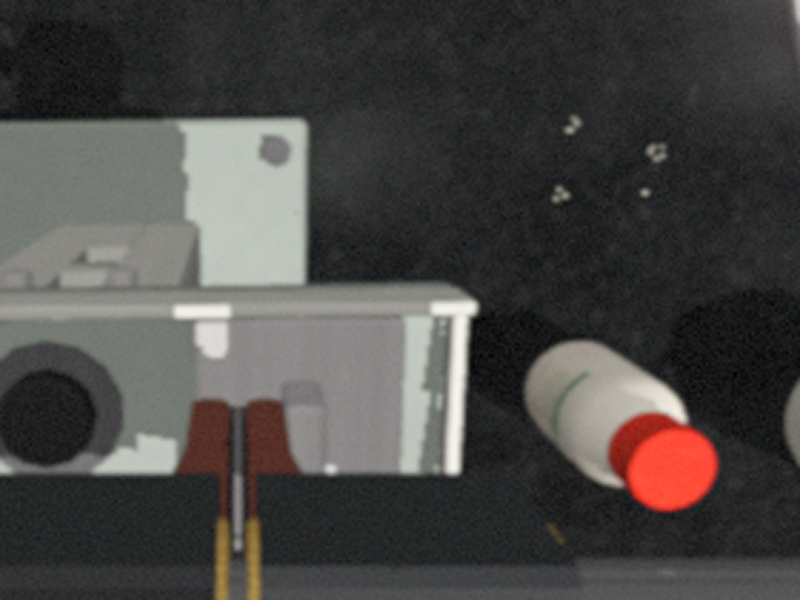

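Emit:
carry_out --targets '[[[0,0,0],[-0.3,3,0],0],[[0,0,0],[-0.3,3,0],0],[[0,0,0],[-0.3,3,0],0]]'

```text
t: 5.72
ee_pos: [632.0, 77.5, 167.2]
orientation: [-0.162, 3.137, -0.008]
ft_force: [0.7, -15.7, 1.7]
width: 0.4
```

Emit:
carry_out --targets '[[[0,0,0],[0.5,-5,0],0],[[0,0,0],[0.5,-5,20],0],[[0,0,0],[2.5,-24,25],0],[[0,0,0],[4.8,-44.5,25],0],[[0,0,0],[4.8,-44.5,25],0],[[0,0,0],[4.8,-44.5,25],0]]'

```text
t: 6.22
ee_pos: [636.2, 36.4, 192.0]
orientation: [-0.159, 3.137, 0.001]
ft_force: [1.0, 0.3, -1.0]
width: 0.7
```

```bash
python3 look.py wrist w5 200 100 280 210;  python3 look.py scene s5 240 120 120 90; python3 look.py side d5 280 110 120 90
python3 - <<'E'
from h import *
o=monitor.get_obs()["ee_pos"];print(o)
for n in("scene","side","wrist"):
  print(n,[proj(o+np.array([0,0,k]),cam(n)).round(1) for k in (0,19)])
E
```

```text
6.2167 [636.25  36.42 192.  ] [-0.16  3.14  0.  ] [ 0.99  0.31 -1.03] 0.6501962086513912
scale 2.857142857142857
6.2667 [636.06  37.03 191.8 ] [ 0.16 -3.14 -0.  ] [-0.09 -0.23  1.1 ] 0.2614370022403443
scale 6.666666666666667
6.3167 [635.96  37.43 191.69] [ 0.16 -3.14 -0.  ] [-0.48  0.75  0.47] 0.7035805691725737
scale 6.666666666666667
[635.95883388  37.6501583  191.67362909]
scene [array([288.4, 174.8]), array([288.6, 168.4])]
side [array([322.6, 176.8]), array([322.7, 169.5])]
wrist [array([283.6, 243.9]), array([283.7, 255.1])]
```

View pics/w5.png

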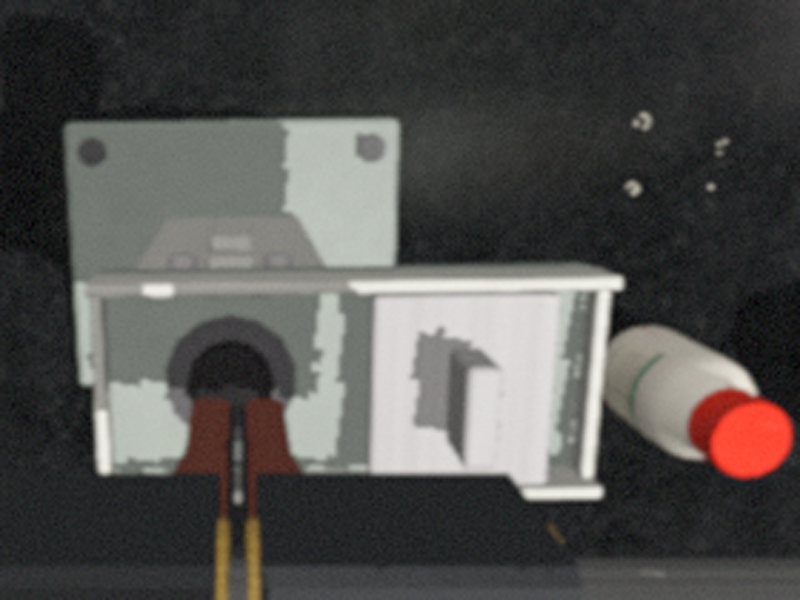

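View pics/s5.png

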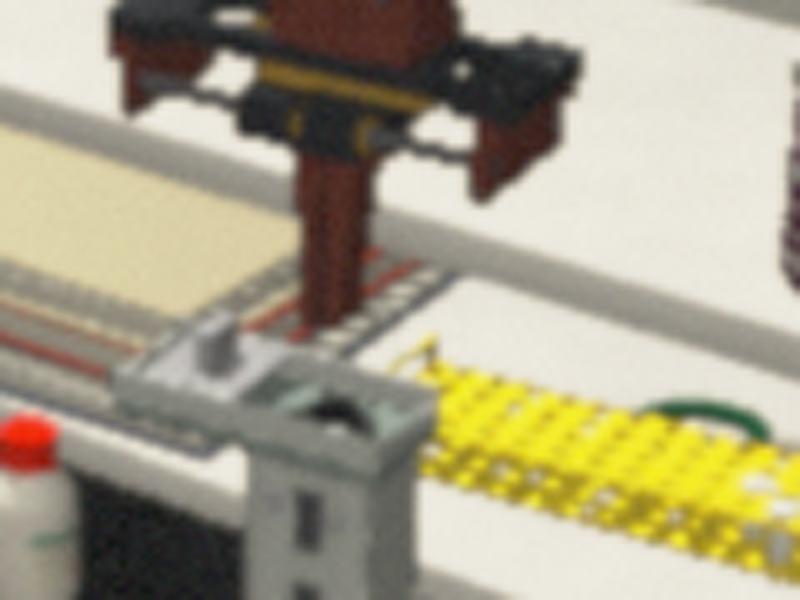

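View pics/d5.png

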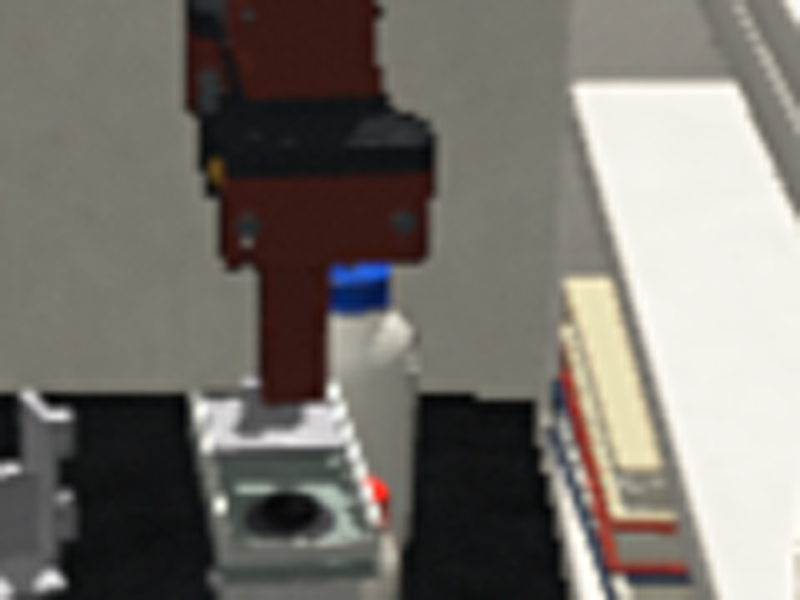

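Run:
```python
from h import *
W=cam("wrist");S=cam("scene");D=cam("side")
o=monitor.get_obs()["ee_pos"];print(o, W[1].round(3))
b=(200+230/2.857,100+385/2.857)
print("button W",ray_z(b,174,W), "tip edge W", ray_z((200+238/2.857,100+400/2.857),o[2]+19,W))
print("S",ray_z((240+337/6.667-.4,120+410/6.667-.4),174,S),"D",ray_z((280+290/6.667-.4,110+515/6.667-.4),174,D))
print("catch W", ray_z((200+483/2.857,100+415/2.857),198,W))
```

```text
[635.95883388  37.6501583  191.67362909] [[-0.104  0.995  0.001]
 [ 0.964  0.1    0.248]
 [ 0.246  0.026 -0.969]]
button W [635.76128767  35.50743694 174.        ] tip edge W [626.72867006  36.46360788 210.67362909]
S [636.56076356  31.86149215 174.        ] D [637.60398953  19.44094751 174.        ]
catch W [629.02027401  90.65785166 198.        ]
```

Emit:
carry_out --targets '[[[0,0,0],[0,-2,-15],0],[[0,0,0],[0,-2,-30],0],[[0,0,0],[0,-2,-37],0],[[0,0,0],[0,-2,-41],0],[[0,0,0],[0,-2,-45],0],[[0,0,0],[0,-2,-45],0]]'

```text
t: 6.87
ee_pos: [636.0, 35.4, 146.6]
orientation: [0.163, -3.137, -0.0]
ft_force: [-0.0, 0.8, 0.1]
width: 0.6
```

Emit:
carry_out --targets '[[[0,0,0],[0,0,-1.5],0],[[0,0,0],[0,0,-3],0],[[0,0,0],[0,0,-3],0]]'

```text
t: 7.12
ee_pos: [636.9, 35.1, 146.1]
orientation: [-0.162, 3.136, 0.0]
ft_force: [-3.3, 0.6, 10.8]
width: 0.0
```

```bash
python3 look.py side d6 280 110 120 90; python3 look.py scene s6 240 120 120 90
```

```text
7.1167 [636.92  35.14 146.07] [-0.16  3.14  0.  ] [-3.31  0.62 10.79] 0.0008578884610081013
scale 6.666666666666667
7.1667 [636.98  35.12 146.13] [-0.16  3.14  0.  ] [-3.97  0.45 10.91] 0.309542229653353
scale 6.666666666666667
```

View pics/d6.png

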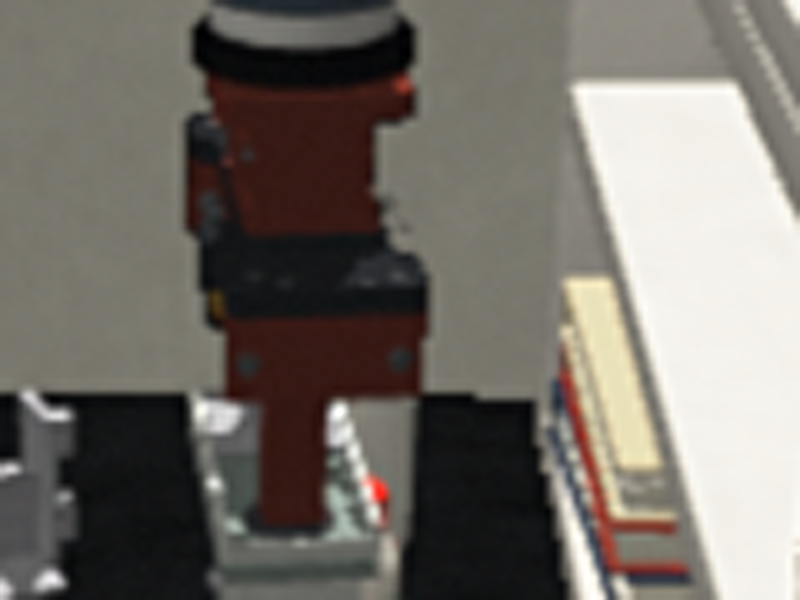

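View pics/s6.png

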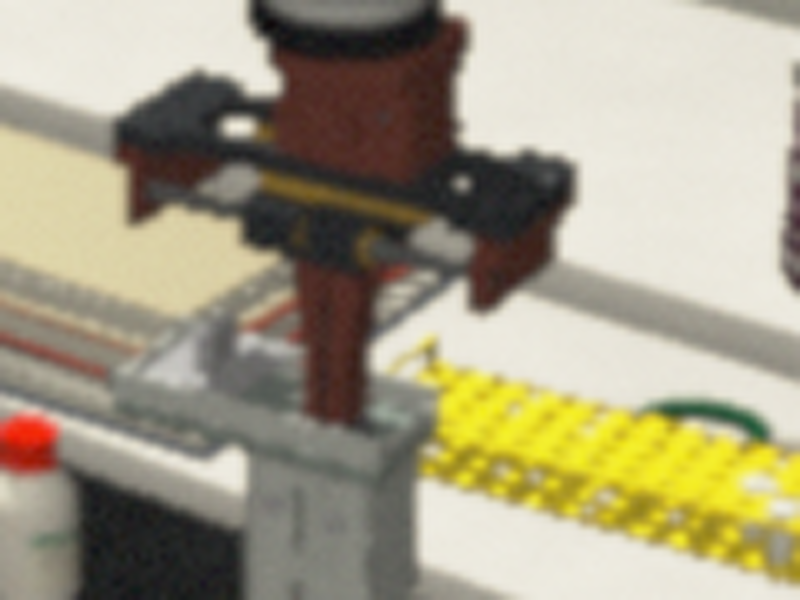

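Emit:
carry_out --targets '[[[0,0,0],[0,0,35],0],[[0,0,0],[0,0,70],0],[[0,0,-3],[-15,-30,90],0],[[0,0,-6],[-32,-66,90],0],[[0,0,-9],[-49,-102,90],0],[[0,0,-12],[-66,-138,90],40],[[0,0,-15],[-83,-174,90],60],[[0,0,-18],[-100,-210,80],60],[[0,0,-21],[-117,-246,70],60],[[0,0,-23],[-134,-282,60],60]]'

```text
t: 8.05
ee_pos: [501.8, -249.0, 204.6]
orientation: [0.47, 3.104, -0.001]
ft_force: [0.5, -0.6, -0.5]
width: 30.5
```

Emit:
carry_out --targets '[[[0,0,0],[-16,-32,-10],60],[[0,0,0],[-32,-64,-20],60],[[0,0,0],[-48,-94,-30],60],[[0,0,0],[-48,-94,-30],60],[[0,0,0],[-48,-94,-30],60]]'

```text
t: 8.47
ee_pos: [453.4, -342.5, 173.8]
orientation: [-0.472, -3.106, -0.0]
ft_force: [-0.0, 0.8, 1.3]
width: 59.6
```

```bash
python3 look.py wrist w7
python3 - <<'E'
from h import *
c=cam("wrist")
for n in("fork_bracket","lower_claw","upper_claw"): print(n,[(toW(d["point"],c).round(1),round(d["confidence"],2)) for d in place_of(n,"wrist")][:2])
print(monitor.get_obs()["ee_pos"],monitor.get_obs()["t"])
E
```

```text
8.4667 [ 453.4  -342.52  173.77] [-0.47 -3.11 -0.  ] [-0.02  0.84  1.29] 59.56303907112579
scale 1.4285714285714286
fork_bracket [(array([ 447. , -342.8,   -0.5]), 0.58)]
lower_claw [(array([ 515.5, -360.5,   24.7]), 0.78)]
upper_claw [(array([ 519.2, -361.9,   66.1]), 0.65)]
[ 455.17277727 -340.33186232  174.5750593 ] 8.6667
```

View pics/w7.png

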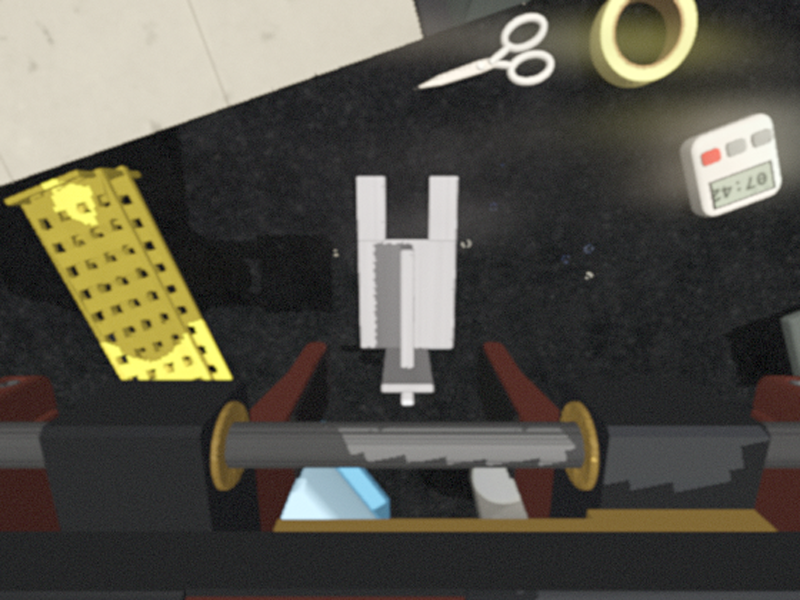

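Run:
```python
from h import *
c=cam("wrist");k=1.42857
o=monitor.get_obs()["ee_pos"];R=cv2.Rodrigues(monitor.get_obs()["orientation"])[0]
fx=-R[:,0];fy=R[:,1]
print(o,np.arctan2(fx[1],fx[0]))
for n,uv,z in (("webfront x-22",(407,249),50),("web back x69",(407,368),50),("plate front L -75,-40",(357,176),5),("plate frontR",(459,176),5),("bp top rear x75 L",(382,391),80),("bp R",(434,391),80),("plate rear 75,-40",(360,348),5),("+",(454,348),5)):
    w=ray_z((uv[0]/k-.3,uv[1]/k-.3),z,c)-o; print(n,(w@fx).round(1),(w@fy).round(1))
```

```text
[ 455.17277727 -340.33186232  174.5750593 ] -0.2965053007574744
webfront x-22 -30.5 1.8
web back x69 61.1 2.0
plate front L -75,-40 -82.8 -37.5
plate frontR -82.8 43.1
bp top rear x75 L 66.1 -15.9
bp R 66.1 20.9
plate rear 75,-40 61.1 -38.9
+ 61.0 43.3
```

Emit:
carry_out --targets '[[[0,0,0],[0,0,-40],60],[[0,0,0],[0,0,-80],60],[[0,0,0],[0,0,-120],60],[[0,0,0],[0,0,-150],60],[[0,0,0],[0,0,-170],60],[[0,0,0],[0,0,-181],60],[[0,0,0],[0,0,-181],40],[[0,0,0],[0,0,-181],0],[[0,0,0],[0,0,-181],0],[[0,0,0],[0,0,-181],0]]'

```text
t: 9.5
ee_pos: [455.5, -341.8, -5.3]
orientation: [0.465, 3.104, -0.002]
ft_force: [-0.1, -1.2, 0.4]
width: 37.0
```

Emit:
carry_out --targets '[[[0,0,0],[0,0,0],0],[[0,0,0],[0,0,0],0],[[0,0,0],[0,0,0],0]]'

```text
t: 9.75
ee_pos: [454.6, -341.4, -6.3]
orientation: [0.466, 3.106, -0.001]
ft_force: [0.1, -0.2, -0.3]
width: 16.9
```

```bash
python3 look.py side d8 140 280 160 120; python3 look.py wrist w8
```

```text
9.75 [ 454.57 -341.43   -6.28] [ 0.47  3.11 -0.  ] [ 0.08 -0.18 -0.27] 16.923448235315888
scale 5.0
9.8 [ 454.43 -341.34   -6.51] [ 0.47  3.11 -0.  ] [-0.27 -0.25  0.51] 13.08080449844902
scale 1.4285714285714286
```

View pics/d8.png

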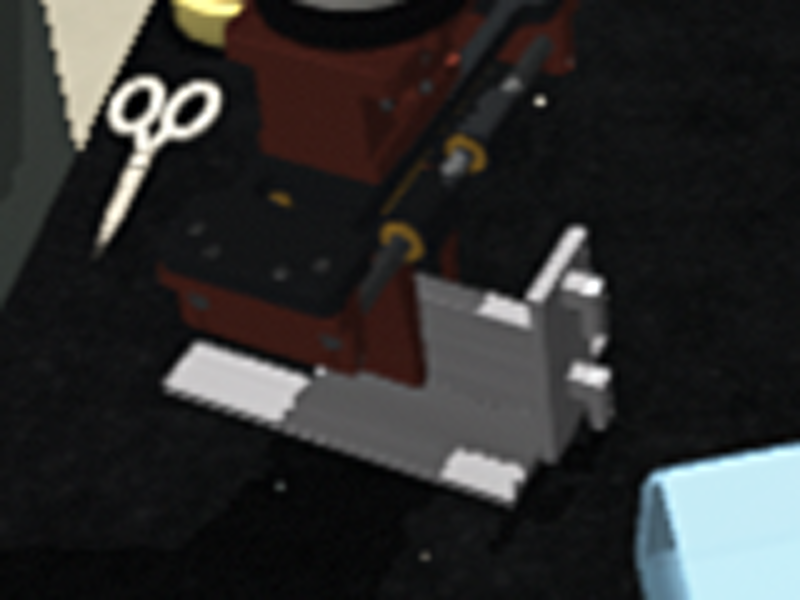

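View pics/w8.png

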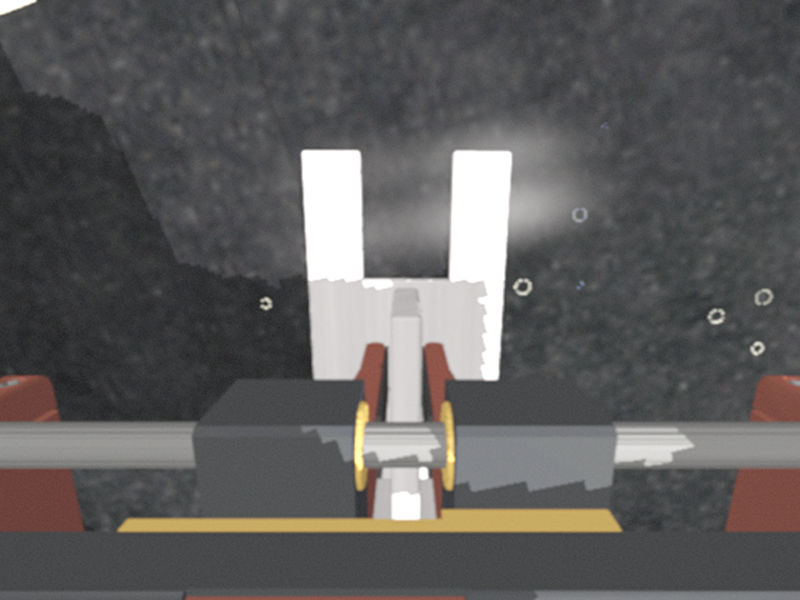

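Well centred; let the fingers finish closing, then lift.

Emit:
carry_out --targets '[[[0,0,0],[0,0,0],0],[[0,0,0],[0,0,0],0],[[0,0,0],[0,0,0],0],[[0,0,0],[0,0,10],0],[[0,0,0],[0,0,20],0],[[0,0,0],[0,0,40],0],[[0,0,0],[0,0,70],0],[[0,0,0],[0,0,100],0],[[0,0,0],[0,0,100],0]]'

```text
t: 10.6
ee_pos: [457.1, -343.3, 98.8]
orientation: [0.465, 3.099, -0.007]
ft_force: [1.5, -0.9, -2.4]
width: 9.7
```

```bash
python3 look.py wrist w9
```

```text
10.6 [ 457.07 -343.33   98.82] [ 0.47  3.1  -0.01] [ 1.54 -0.94 -2.37] 9.73450146217724
scale 1.4285714285714286
```

View pics/w9.png

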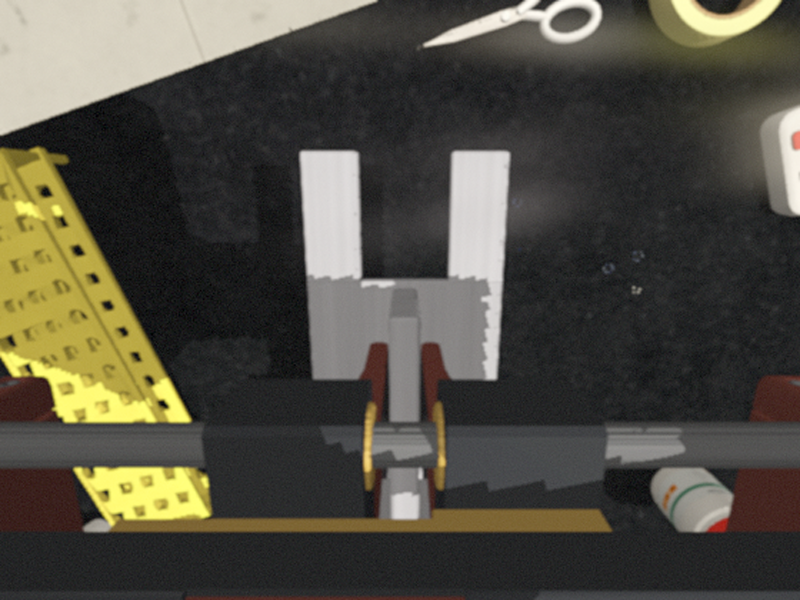

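Emit:
carry_out --targets '[[[0,0,2.5],[3,20,5],0],[[0,0,5],[7,50,5],0],[[0,0,7.5],[11,85,5],0],[[0,0,10],[16,121,5],0],[[0,0,12.5],[21,157,5],0],[[0,0,15],[26,193,5],0],[[0,0,17.5],[31,229,0],0],[[0,0,20],[36,265,-10],0],[[0,0,22],[41,300,-20],0],[[0,0,23.2],[46,330,-28],0]]'

```text
t: 11.48
ee_pos: [498.8, -8.9, 63.5]
orientation: [0.172, -3.135, -0.001]
ft_force: [-0.5, 0.4, -2.5]
width: 9.9
```

Emit:
carry_out --targets '[[[0,0,0],[3,20,-5],0],[[0,0,0],[5,32,-8],0],[[0,0,0],[5,32,-8],0],[[0,0,0],[5,32,-8],0]]'

```text
t: 11.82
ee_pos: [504.6, 21.0, 56.4]
orientation: [0.17, -3.135, 0.0]
ft_force: [-0.5, 0.3, -2.1]
width: 9.5
```

```bash
python3 look.py wrist w10;python3 look.py scene s10 200 140 160 120;python3 look.py side d10 240 150 160 120
```

```text
11.8167 [504.57  20.96  56.36] [ 0.17 -3.14  0.  ] [-0.46  0.27 -2.11] 9.469211655791256
scale 1.4285714285714286
11.8667 [504.76  20.36  56.63] [ 0.17 -3.14  0.  ] [-0.22 -0.2  -3.08] 9.817648781486367
scale 5.0
11.9167 [504.93  20.    56.88] [ 0.17 -3.14  0.  ] [ 0.4  -0.45 -2.75] 9.833584313480447
scale 5.0
```

View pics/w10.png

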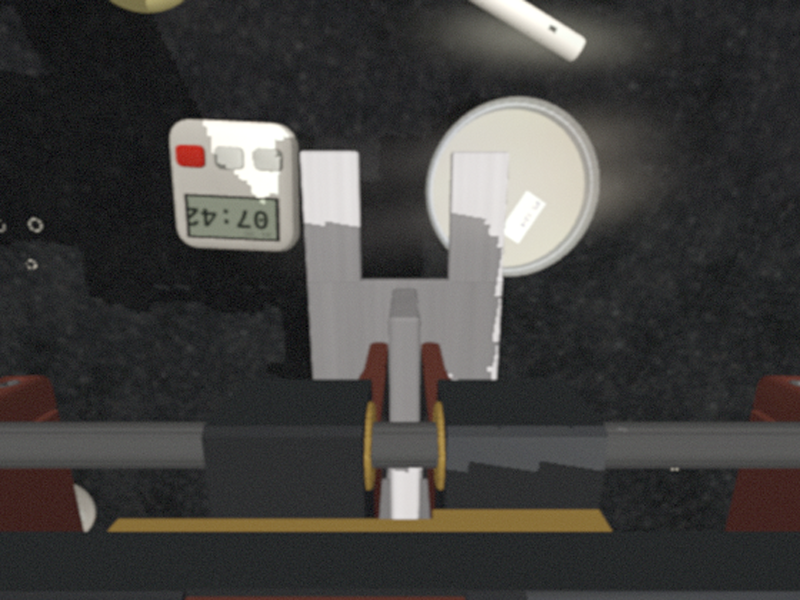

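View pics/s10.png

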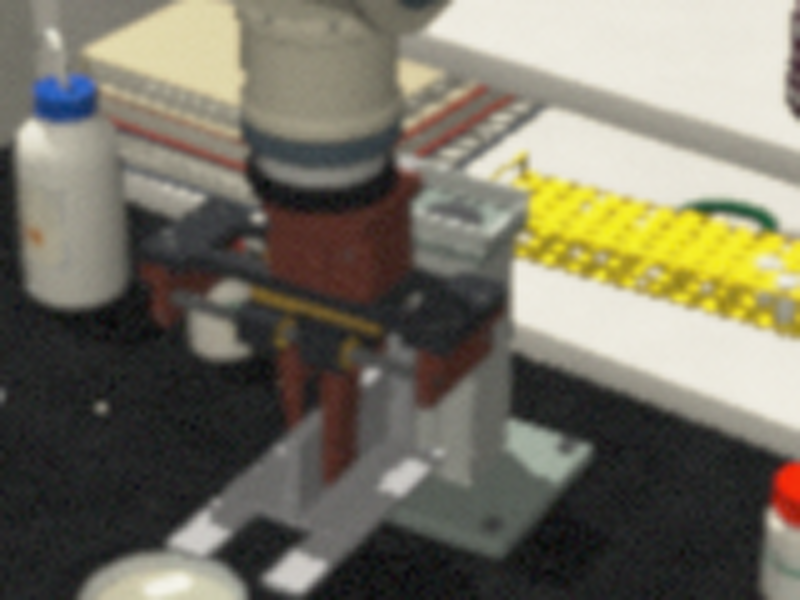

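View pics/d10.png

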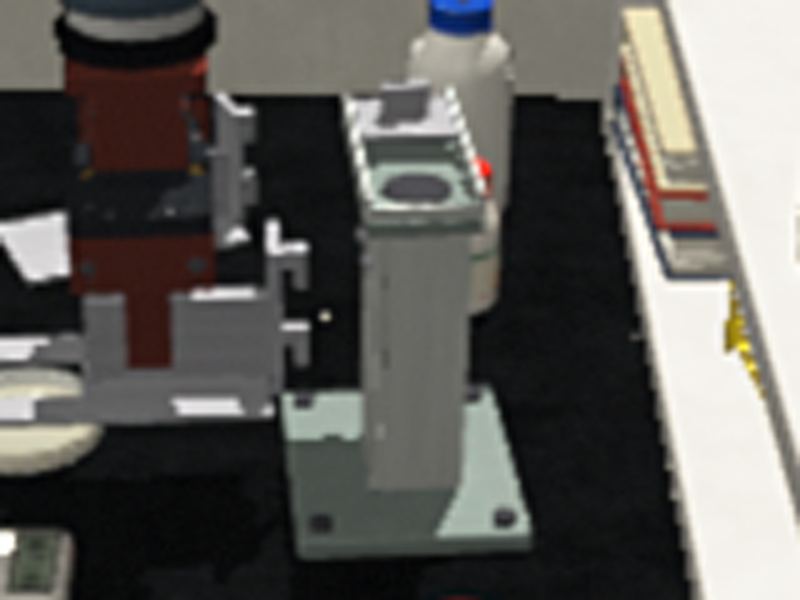

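Run:
```python
import cv2
d=cv2.imread('pics/d10_f.png');s=cv2.imread('pics/s10_f.png')
def cr(im,x,y,w,h,k,f):cv2.imwrite('pics/'+f,cv2.resize(im[y:y+h,x:x+w],None,fx=k,fy=k,interpolation=cv2.INTER_CUBIC))
cr(d,238,180,80,60,10,'d10c.png');cr(s,230,200,60,60,10,'s10c.png')
```

```text
(no output)
```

View pics/d10c.png

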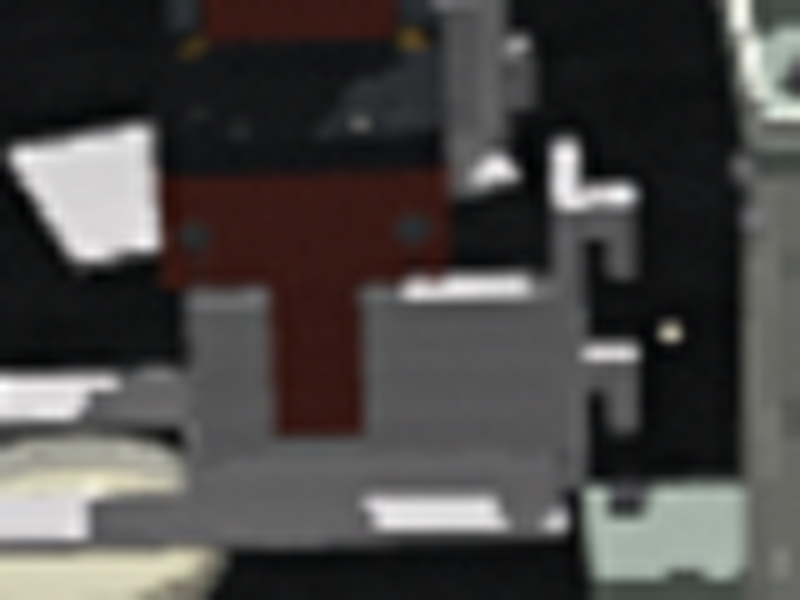

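View pics/s10c.png

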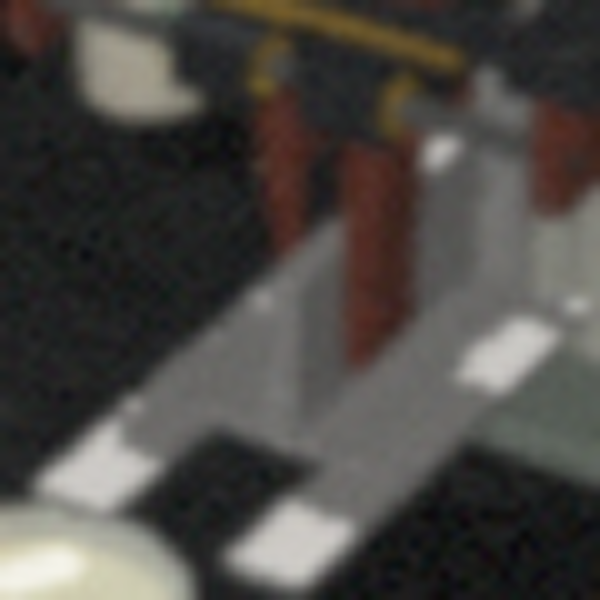

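```bash
cat > fit2.py <<'E'
from h import *
from scipy.optimize import least_squares
S=cam("scene");D=cam("side")
def fit4(obs,x0):
    def pt(p,P): c,s=np.cos(p[3]),np.sin(p[3]); return [p[0]+c*P[0]-s*P[1],p[1]+s*P[0]+c*P[1],P[2]+p[2]]
    def f(p): return np.concatenate([proj(pt(p,P),c)-uv for c,uv,P in obs])
    r=least_squares(f,x0,loss='soft_l1'); res=f(r.x).reshape(-1,2)
    for (c,uv,P),e in zip(obs,res): print('S' if c is S else 'D',P,e.round(1))
    print(r.x.round(3)); return r.x
E
python3 - <<'E'
from fit2 import *
s=lambda u,v,*P:(S,np.array([230+u/10-.45,200+v/10-.45]),P)
d=lambda u,v,*P:(D,np.array([238+u/10-.45,180+v/10-.45]),P)
p=fit4([s(35,485,-75,40,5),s(108,512,-75,18,5),s(222,562,-75,-18,5),s(305,588,-75,-40,5),
d(190,290,-22,-5,50),d(637,190,88,-4,74),d(638,348,88,-4,30),d(637,278,88,-4,52),d(637,432,88,-4,8),d(570,508,75,-40,5),d(585,210,75,-18,80),d(580,140,75,18,80)],[498,20,63,.1])
c,s_=np.cos(.107),np.sin(.107)
for o in ((614,29.8),):
  v=p[:2]-o; print("in upright frame",c*v[0]+s_*v[1],-s_*v[0]+c*v[1])
print(monitor.get_obs()["ee_pos"],proj((614,30,86),D))
E
```

```text
S (-75, 40, 5) [-0.1 -0.1]
S (-75, 18, 5) [-0.2 -0.1]
S (-75, -18, 5) [ 0.4 -0.5]
S (-75, -40, 5) [-0.4 -0.3]
D (-22, -5, 50) [-0.2  0.9]
D (88, -4, 74) [-0.2  0.6]
D (88, -4, 30) [-0.2  0.5]
D (88, -4, 52) [-0.2 -0.2]
D (88, -4, 8) [-0.1 -0.2]
D (75, -40, 5) [2.2 1. ]
D (75, -18, 80) [-0.  -0.7]
D (75, 18, 80) [-0.3 -0.5]
[4.97136e+02 1.88220e+01 6.34010e+01 1.07000e-01]
in upright frame -117.36769446539313 1.5649046860188118
[505.05955578  19.83650881  57.03108008] [312.80260768 216.53957991]
```

Emit:
carry_out --targets '[[[0,0,0],[10,1,3.5],0],[[0,0,0],[20,2.1,3.5],0],[[0,0,0],[25,2.7,3.5],0],[[0,0,0],[30,3.2,3.5],0],[[0,0,0],[34,3.6,3.5],0],[[0,0,0],[34,3.6,3.5],0]]'

```text
t: 12.47
ee_pos: [540.3, 24.5, 60.5]
orientation: [-0.168, 3.136, -0.0]
ft_force: [0.6, -0.8, -2.4]
width: 9.7
```

```bash
python3 look.py side d11 250 160 100 75
```

```text
12.4667 [540.33  24.49  60.48] [-0.17  3.14 -0.  ] [ 0.61 -0.79 -2.45] 9.732054748038385
scale 8.0
```

View pics/d11.png

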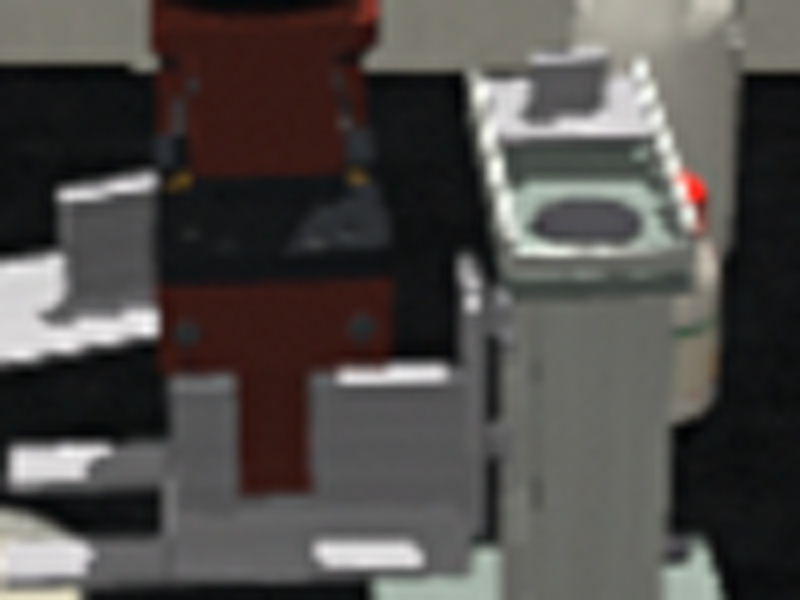

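Emit:
carry_out --targets '[[[0,0,0],[2,0.2,0],0],[[0,0,0],[4,0.4,0],0],[[0,0,0],[6,0.6,0],0],[[0,0,0],[6,0.6,0],0],[[0,0,0],[6,0.6,0],0]]'

```text
t: 12.93
ee_pos: [544.6, 25.1, 60.3]
orientation: [0.168, -3.136, -0.0]
ft_force: [-2.8, -0.5, -1.7]
width: 9.6
```

Emit:
carry_out --targets '[[[0,0,0],[1.5,0.2,0],0],[[0,0,0],[3,0.3,0],0],[[0,0,0],[3,0.3,0],0],[[0,0,0],[3,0.3,0],0]]'

```text
t: 13.27
ee_pos: [547.8, 25.4, 60.3]
orientation: [0.168, -3.136, -0.0]
ft_force: [-3.9, -0.0, -2.7]
width: 9.7
```

```bash
python3 look.py side d12 250 160 100 75
```

```text
13.2667 [547.8   25.42  60.31] [ 0.17 -3.14 -0.  ] [-3.9  -0.03 -2.69] 9.732369501371748
scale 8.0
```

View pics/d12.png

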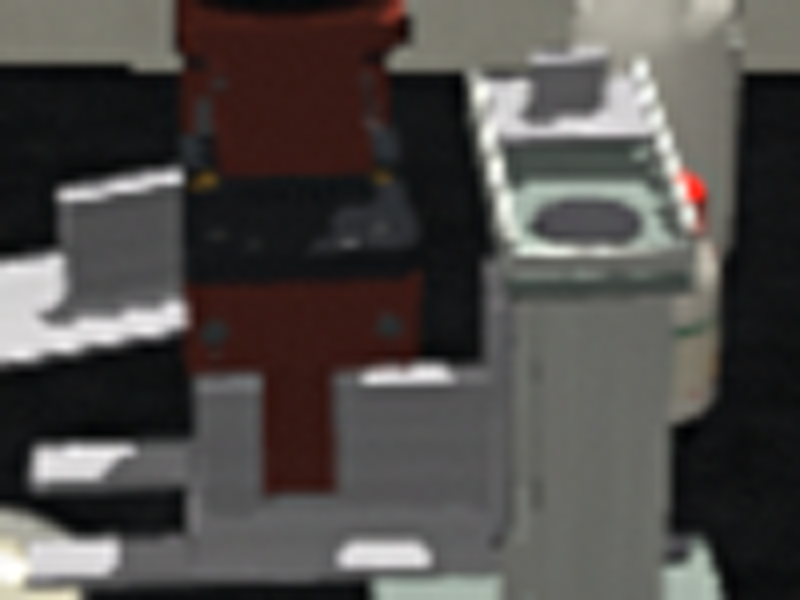

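Emit:
carry_out --targets '[[[0,0,0],[1,0.1,0],0],[[0,0,0],[2.5,0.3,0],0],[[0,0,0],[2.5,0.3,0],0],[[0,0,0],[2.5,0.3,0],0]]'

```text
t: 13.65
ee_pos: [548.1, 25.4, 60.1]
orientation: [0.168, -3.132, 0.0]
ft_force: [-11.2, -2.0, 1.7]
width: 9.9
```

Emit:
carry_out --targets '[[[0,0,0],[0,0,-3],0],[[0,0,0],[0,0,-6],0],[[0,0,0],[0,0,-9],0],[[0,0,0],[0,0,-12],0],[[0,0,0],[0,0,-12],0]]'

```text
t: 14.07
ee_pos: [548.1, 25.5, 47.6]
orientation: [0.168, -3.132, 0.0]
ft_force: [-7.5, -1.1, -2.9]
width: 9.7
```

Emit:
carry_out --targets '[[[0,0,0],[0,0,-2],0],[[0,0,0],[0,0,-4],0],[[0,0,0],[0,0,-5],0],[[0,0,0],[0,0,-5],0]]'

```text
t: 14.4
ee_pos: [548.2, 25.5, 43.2]
orientation: [0.168, -3.132, 0.0]
ft_force: [-10.2, -1.2, 2.2]
width: 9.6
```

```bash
python3 look.py side d13 250 160 100 75
```

```text
14.4 [548.16  25.52  43.17] [ 0.17 -3.13  0.  ] [-10.21  -1.23   2.17] 9.590536326894158
scale 8.0
```

View pics/d13.png

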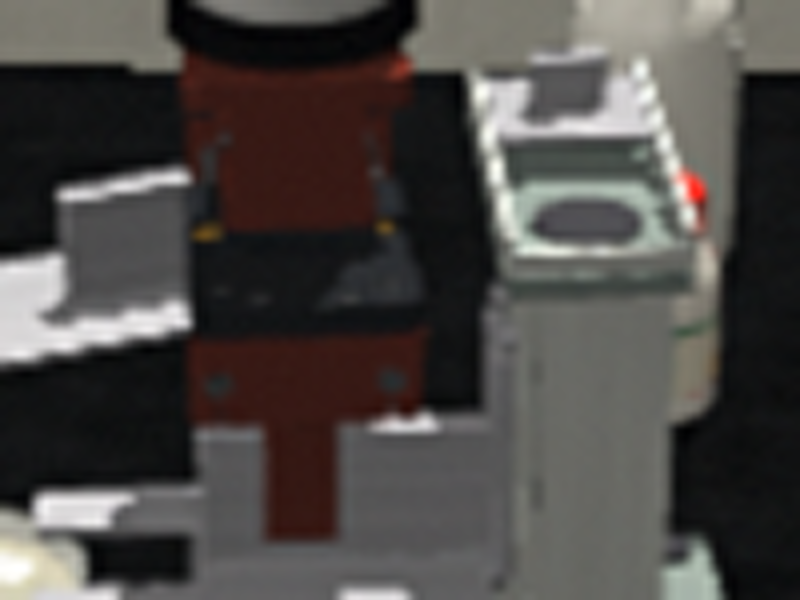

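Emit:
carry_out --targets '[[[0,0,0],[0,0,-1.5],0],[[0,0,0],[0,0,-3],0],[[0,0,0],[0,0,-3],0],[[0,0,0],[0,0,-3],0]]'

```text
t: 14.78
ee_pos: [548.4, 25.5, 40.7]
orientation: [0.168, -3.133, 0.0]
ft_force: [-11.1, -0.6, 9.1]
width: 10.0
```

```bash
python3 look.py side d14 280 180 50 37;python3 look.py scene s14 240 160 100 75
```

```text
14.7833 [548.43  25.54  40.71] [ 0.17 -3.13  0.  ] [-11.09  -0.64   9.12] 10.039049338244768
scale 16.0
14.8333 [548.47  25.54  40.74] [ 0.17 -3.13  0.  ] [-10.94  -1.15   8.53] 9.956391242306104
scale 8.0
```

View pics/d14.png

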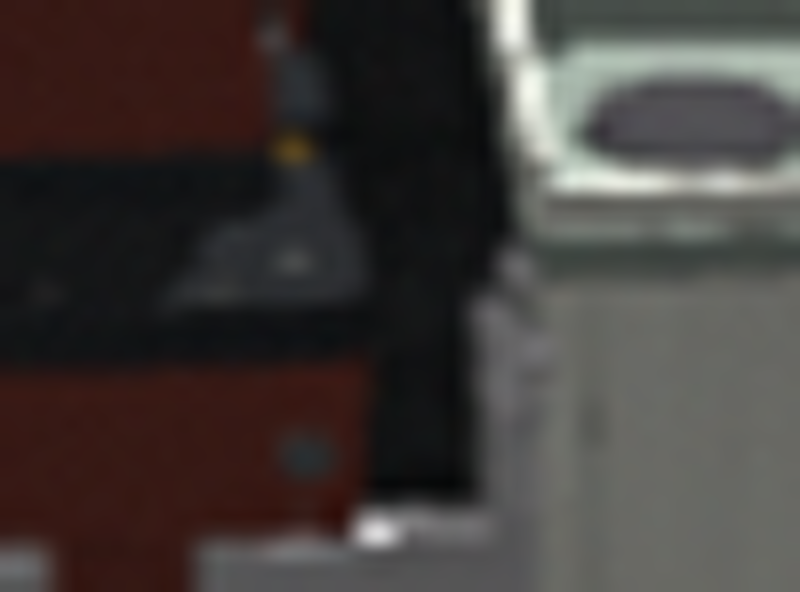

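View pics/s14.png

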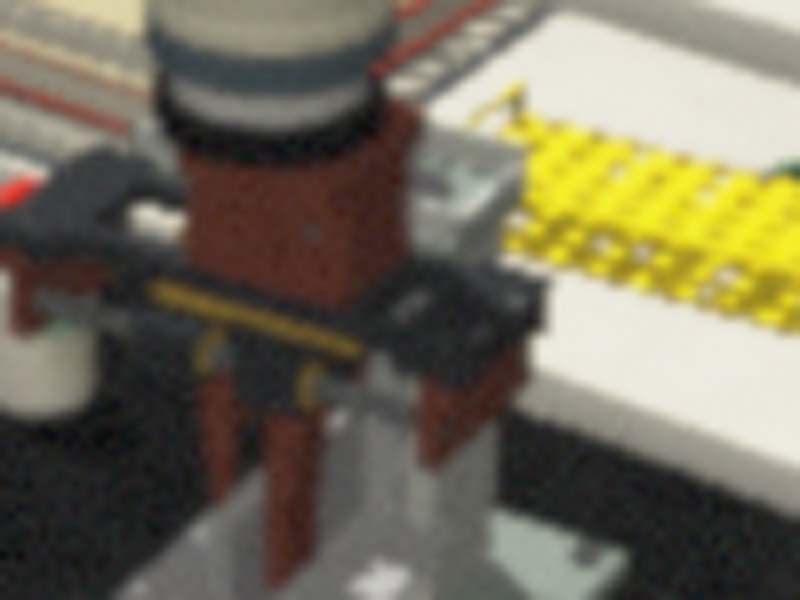

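Emit:
carry_out --targets '[[[0,0,0],[0,0,-1.5],0],[[0,0,0],[0,0,-3],0],[[0,0,0],[0,0,-3],0],[[0,0,0],[0,0,-3],0]]'

```text
t: 15.22
ee_pos: [549.5, 25.6, 39.5]
orientation: [0.169, -3.135, 0.0]
ft_force: [-14.8, -0.7, 24.9]
width: 9.7
```

```bash
python3 look.py side d15 250 180 80 60
```

```text
15.2167 [549.45  25.56  39.5 ] [ 0.17 -3.13  0.  ] [-14.85  -0.67  24.87] 9.696904832285279
scale 10.0
```

View pics/d15.png

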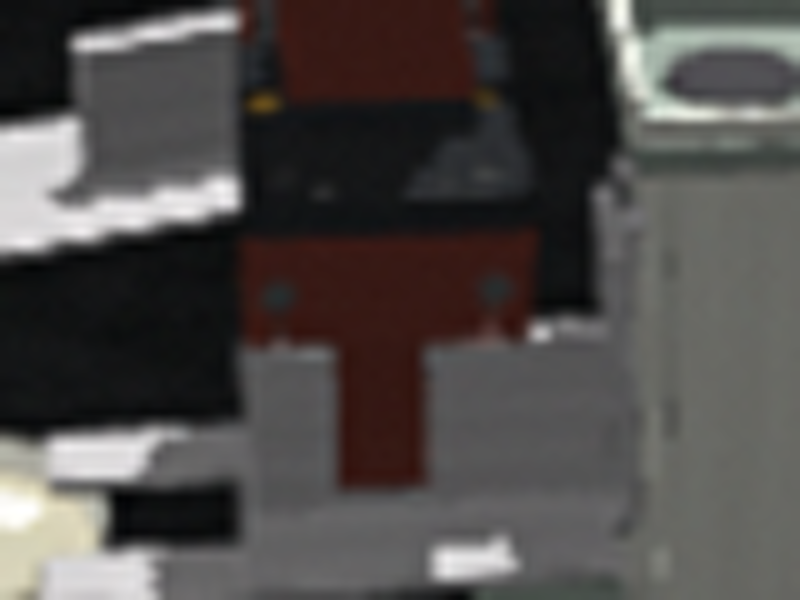

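Emit:
carry_out --targets '[[[0,0,0],[-2,-0.2,4],0],[[0,0,0],[-3,-0.3,5],0],[[0,0,0],[-3,-0.3,5],30],[[0,0,0],[-3,-0.3,5],50],[[0,0,0],[-3,-0.3,5],50],[[0,0,0],[-3,-0.3,5],50],[[0,0,0],[-3,-0.3,5],50]]'

```text
t: 15.85
ee_pos: [547.9, 25.4, 42.4]
orientation: [-0.168, 3.137, -0.0]
ft_force: [0.1, 0.4, -0.2]
width: 40.0
```

```bash
python3 look.py wrist w16
```

```text
15.85 [547.88  25.42  42.41] [-0.17  3.14 -0.  ] [ 0.08  0.42 -0.23] 39.97806534116847
scale 1.4285714285714286
```

View pics/w16.png

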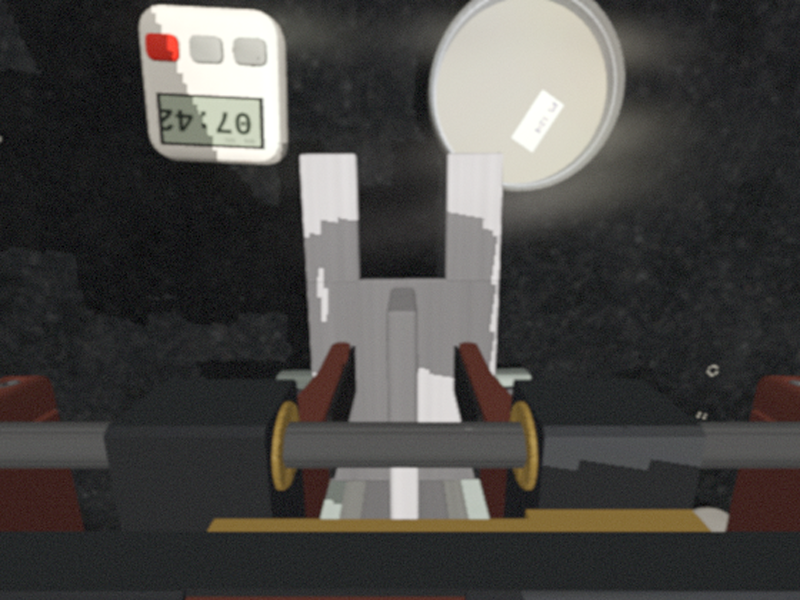

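Emit:
carry_out --targets '[[[0,0,0],[0,0,15],50],[[0,0,0],[0,0,40],50],[[0,0,0],[0,0,75],50],[[0,0,0],[-10,0,115],50],[[0,0,0],[-40,0,145],50],[[0,0,0],[-70,0,170],50],[[0,0,0],[-75,35,185],50],[[0,0,0],[-75,75,190],50],[[0,0,0],[-75,115,190],50],[[0,0,0],[-75,150,190],50]]'

```text
t: 16.73
ee_pos: [472.8, 177.4, 233.7]
orientation: [-0.167, 3.135, 0.001]
ft_force: [1.2, 0.3, 0.3]
width: 50.2
```

```bash
python3 look.py side d17 250 160 100 90; python3 look.py scene s17 230 150 110 110
```

```text
16.7333 [472.82 177.36 233.68] [-0.17  3.13  0.  ] [1.23 0.29 0.3 ] 50.24640804362533
scale 6.666666666666667
16.7833 [473.08 182.13 233.44] [-0.17  3.13  0.01] [ 0.87  3.03 -0.49] 49.78576842144632
scale 5.454545454545454
```

View pics/d17.png

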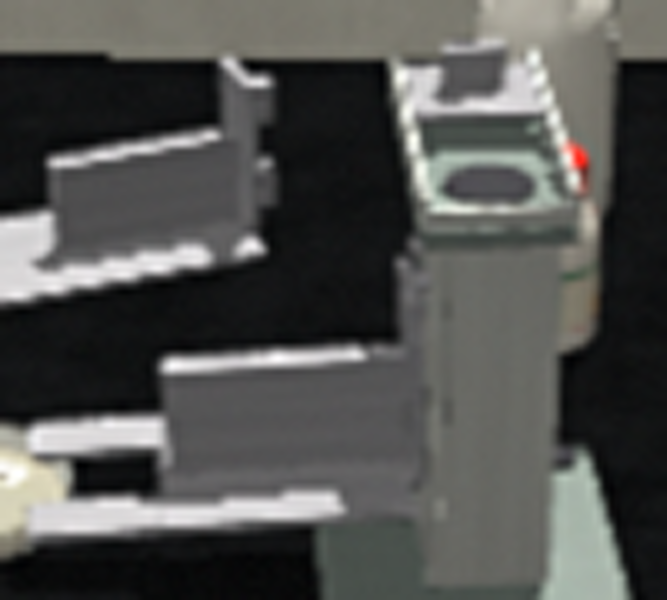

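View pics/s17.png

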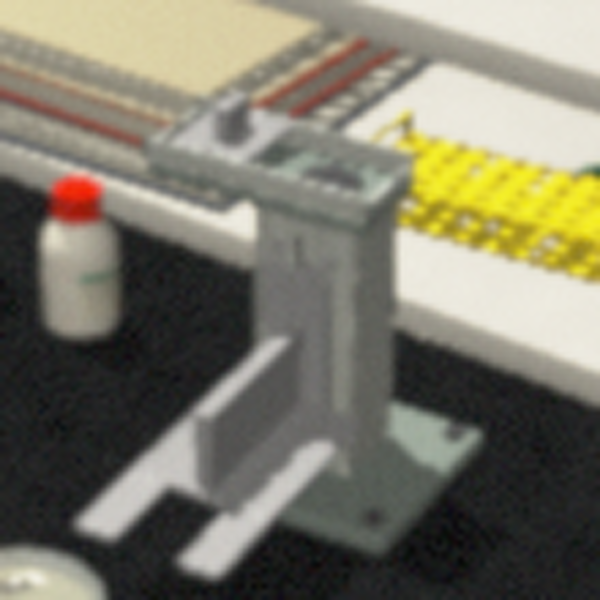

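Run:
```python
import cv2
d=cv2.imread('pics/d17_f.png');s=cv2.imread('pics/s17_f.png')
def cr(im,x,y,w,h,k,f):cv2.imwrite('pics/'+f,cv2.resize(im[y:y+h,x:x+w],None,fx=k,fy=k,interpolation=cv2.INTER_CUBIC))
cr(d,252,190,66,54,12,'d17c.png');cr(s,240,180,66,80,9,'s17c.png')
```

```text
(no output)
```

View pics/d17c.png

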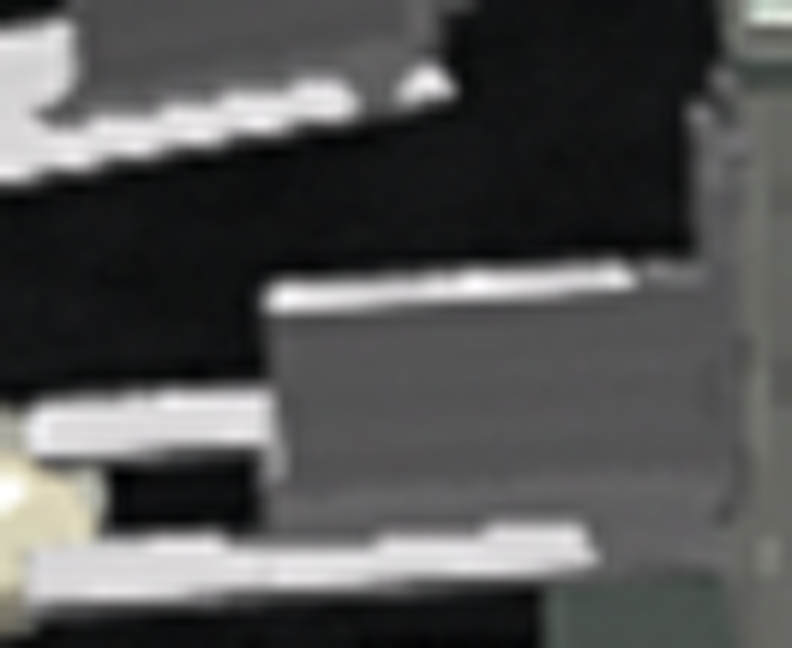

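View pics/s17c.png

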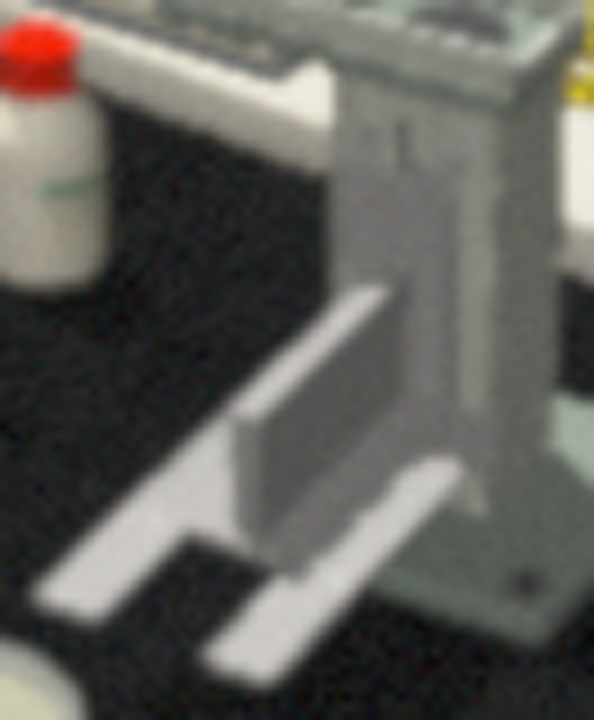

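Run:
```python
from fit2 import *
s=lambda u,v,*P:(S,np.array([240+u/9-.45,180+v/9-.45]),P)
d=lambda u,v,*P:(D,np.array([252+u/12-.45,190+v/12-.45]),P)
obs=[s(32,595,-75,40,5),s(95,615,-75,18,5),s(205,655,-75,-18,5),s(268,682,-75,-40,5),s(235,415,-22,5,50),s(255,420,-22,-5,50),s(190,535,-25,18,5),s(400,290,69,-5,50),
d(30,545,-75,-18,5),d(32,605,-75,-40,0),d(30,405,-75,40,5),d(30,455,-75,18,0),d(265,292,-22,5,50),d(272,312,-22,-5,50),d(735,575,75,-40,0),d(695,105,69,18,80)]
def pt(p,P):
    R=cv2.Rodrigues(np.array([0,0,p[3]]))[0]@cv2.Rodrigues(np.array([0,p[4],0.]))[0]
    return p[:3]+R@np.array(P,float)
def f(p): return np.concatenate([proj(pt(p,P),c)-uv for c,uv,P in obs])
r=least_squares(f,[540,22,50,.1,0],loss='soft_l1')
for (c,uv,P),e in zip(obs,f(r.x).reshape(-1,2)): print('S' if c is S else 'D',P,e.round(1))
print(r.x.round(3)); print("claw root",pt(r.x,(75,0,25)).round(1),"backtop",pt(r.x,(75,0,80)).round(1))
```

```text
S (-75, 40, 5) [-0.1  0.1]
S (-75, 18, 5) [0.1 0.4]
S (-75, -18, 5) [-0.2  0.1]
S (-75, -40, 5) [ 0.3 -0.3]
S (-22, 5, 50) [-0.9 -0.3]
S (-22, -5, 50) [0.2 0.2]
S (-25, 18, 5) [-0.6 -0.4]
S (69, -5, 50) [ 0.5 -1.3]
D (-75, -18, 5) [-0.4 -0.3]
D (-75, -40, 0) [-0.4  1.2]
D (-75, 40, 5) [-0.3 -0.5]
D (-75, 18, 0) [-0.2  1.3]
D (-22, 5, 50) [ 0.3 -0.5]
D (-22, -5, 50) [-0.1 -0.2]
D (75, -40, 0) [1.8 0.6]
D (69, 18, 80) [0.2 0.3]
[ 5.39692e+02  2.40420e+01  4.51640e+01  1.38000e-01 -2.00000e-03]
claw root [613.9  34.3  70.3] backtop [613.9  34.3 125.3]
```

Emit:
carry_out --targets '[[[0,0,0],[25,-28,0],50],[[0,0,0],[50,-56,0],50],[[0,0,0],[75,-85,0],50],[[0,0,0],[100,-115,0],50],[[0,0,0],[130,-147,-10],50],[[0,0,0],[145,-147,-20],50],[[0,0,0],[145,-147,-20],50],[[0,0,0],[145,-147,-20],50]]'

```text
t: 17.5
ee_pos: [617.0, 27.4, 211.2]
orientation: [0.165, -3.134, -0.0]
ft_force: [-0.0, -0.8, -0.3]
width: 50.0
```

```bash
python3 look.py wrist w18 180 80 200 150;python3 look.py scene s18
```

```text
17.5 [617.    27.36 211.22] [ 0.17 -3.13 -0.  ] [-0.05 -0.79 -0.29] 50.01358380474885
scale 4.0
17.55 [616.67  28.08 211.88] [ 0.17 -3.14 -0.  ] [-0.08  0.73 -0.14] 50.05922221093047
scale 1.4285714285714286
```

View pics/w18.png

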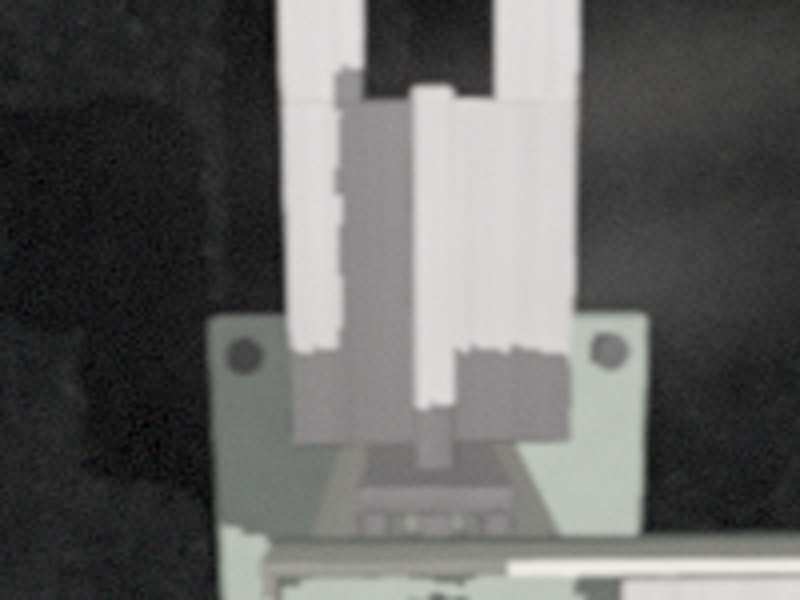

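View pics/s18.png

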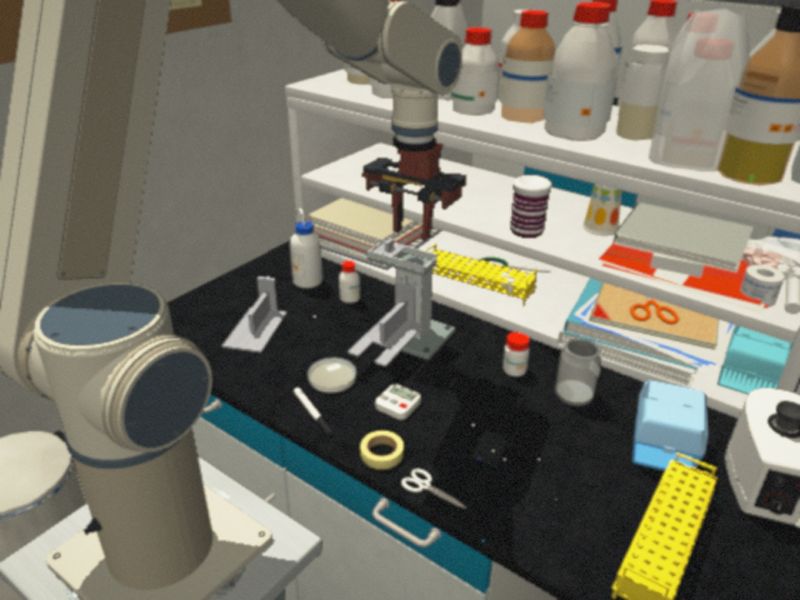

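Run:
```python
import cv2
from h import *
d=cv2.imread('pics/w18_f.png')[190:225,255:325]
cv2.imwrite('pics/w18c.png',cv2.resize(cv2.convertScaleAbs(d,alpha=1.6),None,fx=11,fy=11,interpolation=cv2.INTER_CUBIC))
W=cam("wrist");c,s=np.cos(.115),np.sin(.115)
U=lambda x,y,z:np.array((613+c*x-s*y,32.9+s*x+c*y,z))
for n,P in dict(plateTopFrontL=(-6,-18,130),plateTopRearL=(0,-18,130),plateR=(-6,18,130),pinL=(-4.5,-13.5,140),pinLbot=(-4.5,-13.5,132),pinR=(-4.5,13.5,140),rail=(-5,-34,180),baseL=(-40,-70,12),baseR=(-40,70,12)).items(): print(n,(proj(U(*P),W)-[255,190])*11, proj(U(*P),W).round(1))
```

```text
plateTopFrontL [149.5837233  147.46130555] [268.6 203.4]
plateTopRearL [150.98212919 218.23176276] [268.7 209.8]
plateR [586.10617746 144.21176086] [308.3 203.1]
pinL [200.67662319 191.95471429] [273.2 207.5]
pinLbot [203.68903006 170.09172391] [273.5 205.5]
pinR [539.74193669 189.43820516] [304.1 207.2]
rail [-119.97981465  319.21445783] [244.1 219. ]
baseL [-261.87888652 -355.78842811] [231.2 157.7]
baseR [ 958.18699687 -365.17734332] [342.1 156.8]
```

View pics/w18c.png

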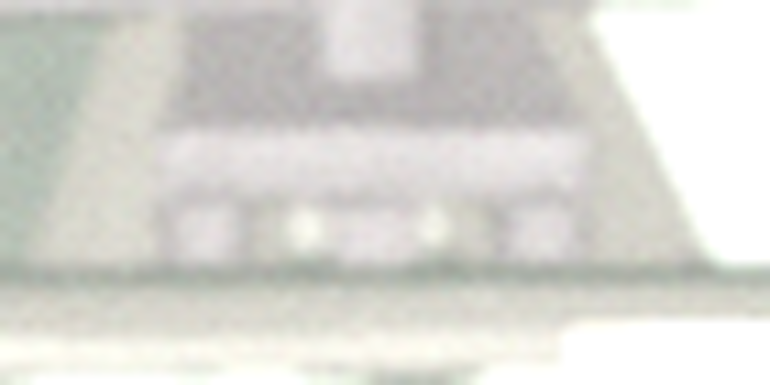

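Run:
```python
from h import *
W=cam("wrist");o=monitor.get_obs();Rt=cv2.Rodrigues(o["orientation"])[0];p=o["ee_pos"]
Rc=W[1]@Rt; tc=W[1]@p+W[2]   # tool->cam
def camat(pos,rv):
    R=Rc@cv2.Rodrigues(np.array(rv))[0].T; return W[0],R,tc-R@np.array(pos)
c,s=np.cos(.112),np.sin(.112)
U=lambda x,y,z:np.array((613.3+c*x-s*y,33+s*x+c*y,z))
pts=dict(railFrontTop=(-5,0,180),headFrontBot=(-5,0,158),pinFt=(-4.5,-13.5,140),pinFb=(-4.5,-13.5,132),pin0t=(0,-13.5,140),pin0b=(0,-13.5,132),slotT=(0,0,146),slotB=(0,0,114),lslotT=(0,0,102),lslotB=(0,0,70),plF=(-6,0,130),plR=(0,0,130),base=(-40,0,12))
A=camat((636.2,36.4,192.),(-.159,3.137,0)); B=camat((617.,27.4,211.2),(.165,-3.134,0))
for n,P in pts.items(): print(n,"w5",(proj(U(*P),A)-[200,100])*2.857,"w18c",(proj(U(*P),B)-[255,190])*11)
d=cv2.imread('pics/w5_f.png')[170:205,245:315]
cv2.imwrite('pics/w5c.png',cv2.resize(cv2.convertScaleAbs(d,alpha=1.6),None,fx=11,fy=11,interpolation=cv2.INTER_CUBIC))
```

```text
railFrontTop w5 [233.89624676 278.96472908] w18c [400.96318807 322.47857385]
headFrontBot w5 [234.15868491 262.3597197 ] w18c [392.55075216 244.93906335]
pinFt w5 [185.71802863 253.29068835] w18c [216.43260608 198.20771836]
pinFb w5 [187.33131651 248.69285112] w18c [219.00293831 176.27447094]
pin0t w5 [186.12680332 269.26861596] w18c [217.18202301 253.30084406]
pin0b w5 [187.71983855 264.18736483] w18c [219.72023503 229.86958202]
slotT w5 [234.48681766 272.78953742] w18c [388.58410497 270.69209507]
slotB w5 [234.7352232  253.39472635] w18c [379.56195393 180.78601974]
lslotT w5 [234.81391279 247.25086249] w18c [376.66266317 151.89447807]
lslotB w5 [234.9944782 233.1528193] w18c [369.93304767  84.83360585]
plF w5 [234.38838    241.94348815] w18c [383.75810681 152.08140382]
plR w5 [234.61880129 262.48462409] w18c [383.81485098 223.16629921]
base w5 [234.18662574 116.64977334] w18c [ 359.61753654 -355.33174408]
```

View pics/w5c.png

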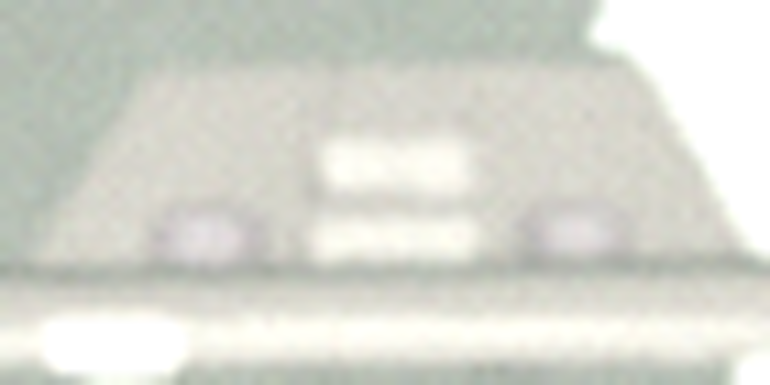

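Run:
```python
from h import *
D=cam("side")
c,s=np.cos(.11),np.sin(.11)
U=lambda x,y,z:np.array((614+c*x-s*y,30+s*x+c*y,z))
f=lambda P:((proj(U(*P),D)-[252,190])*12).round(0)
for n,P in dict(headbotNear=(-5,-34,158),plTopFarFlush=(-6,18,130),plTopNearFlush=(-6,-18,130),plFar3off=(-9,18,130),plNear3=(-9,-18,130),pinNear=(-4.5,-13.5,140),pinNearB=(-4.5,-13.5,132),pinFar=(-4.5,13.5,140),plTop135far=(-9,18,135),plTop135near=(-9,-18,135)).items(): print(n,f(P))
d=vision.get_image("side")[170:215,295:335][:,:,::-1]
cv2.imwrite('pics/d19.png',cv2.resize(cv2.convertScaleAbs(d,alpha=1.8),None,fx=13,fy=13,interpolation=cv2.INTER_NEAREST))
```

```text
headbotNear [724.  87.]
plTopFarFlush [695.  92.]
plTopNearFlush [710. 175.]
plFar3off [681.  92.]
plNear3 [695. 175.]
pinNear [716. 120.]
pinNearB [716. 155.]
pinFar [705.  59.]
plTop135far [681.  71.]
plTop135near [696. 153.]
```

View pics/d19.png

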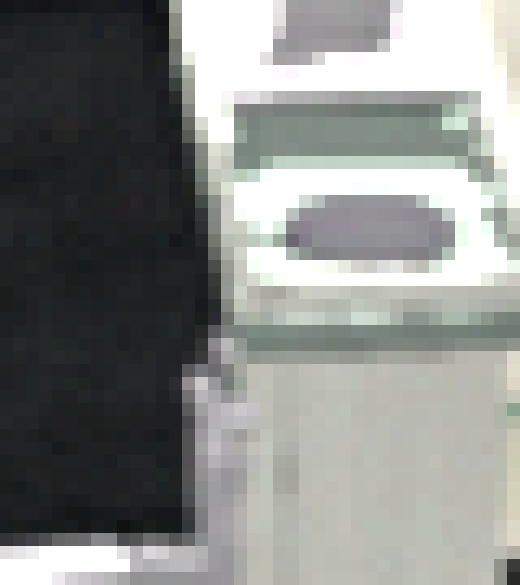

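```bash
python3 -c "
from h import *
print(monitor.get_obs()['t'],monitor.get_obs()['ft_force']);print(order.close_job())"
```

```text
17.65 [ 1.01601884 -0.87490661  0.56603113]
the job is handed in; nothing more can be done
None
```

The fork bracket is hung on the upright with both claws in the slots, and I handed the job in at about 17.7 s of robot time.

- **Catch and button:** I slid the safety catch to its end stop, where the push force rose to 15.7 N. I then pressed the release button to its stop at 10.8 N.
- **Hanging the bracket:** I pushed it flush at about 11 N. I pressed it down until it stopped moving at 25 N, then let go and moved clear.
- **Last checks:** The wrist camera shows both spring pins standing out above the back plate's top edge. The catch is open and the button is down. The shelf bracket and the other things show no visible movement in the pictures. The gripper was touching nothing.

**What disagreed:**
- **Fingertips:** they end about 19–21 mm short of the reported TCP. My first push passed over the catch tab without moving it, so I corrected for this afterwards.
- **Tilt:** the top of the back plate hangs about 3 mm off the face. I put this down to the 2 mm of hook clearance under the bracket's own weight.
- **Height:** the camera fits put the plate about 4 mm lower than its nominal seat. The claws cannot go below the slots' lower edges. I attribute the difference to that tilt and to measurement error, but did not confirm it separately.

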